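# Fetch the V-block from behind the cans and set it in the drill vise

## Robot

A 7-joint arm with a two-finger parallel gripper is mounted at the origin on the work surface. World frame = base frame: x ahead of the robot, y to its left, z up, the work surface at z = 0. Lengths are in m, angles in degrees, forces in N, time in s.
With the tool pointing down it reaches from about 0.425 to 0.875 m from the base axis. Payload 4.7 kg.
Tool frame: the origin (TCP) lies midway between the tips of the shut fingers; the grasp point (between the pads) lies 19 mm behind it (env.grip_point_offset is the distance from the TCP to the grasp point, in m); z points along the fingers, y is the line along which they close (so a half turn about z gives the same grasp; the last joint's range is limited). The gripper opens to 87 mm and grips with 3 to 60 N. Pads are 19 mm wide; open, the fingers measure 117 mm over their backs; the gripper's body (75 mm by 190 mm) begins 51 mm behind the grasp point.
Start: joints at [-69.666, 18.392, -4.016, 83.108, 1.295, 78.541, -3.26], TCP at [0.217, 0.613, 0.223] pointing down, gripper open.
Joint ranges: [-163.93, 163.93], [-17.29, 119.83], [-79.2, 71.16], [3.27, 140.29], [-89.18, 269.18], [5.43, 117.66], [-154.24, 154.24]. Speed limits (degrees/s): [147.25, 147.25, 180, 180, 180, 180, 180].

## Interface

Orientations are given as [roll, pitch, yaw] about the fixed x, y, z axes, in that order (R = Rz(yaw) Ry(pitch) Rx(roll)).
In Python, from cell import env gives the robot as it stands.
- The arm moves only by the shell command python3 -m jog 'ROWS' [FORCE]. ROWS is JSON, a list of rows, each a list of 7 numbers: the shift along the tool's x, y, z in m, then the turn, a rotation vector about the tool's x, y, z in rad, then the finger opening in m, from 0 to 0.087. A call has 1 to 12 rows; each row shifts and turns the commanded pose from where the row before left it, along the tool's axes as they then stand; what a row does not reach is not made up. A row lasts 1/12 s, in which the tool goes at most 41.7 mm and 7.16 degrees, less where a joint would pass 70% of its speed; a pose out of reach is approached as far as the arm can. A call is refused whole if a number of a shift passes 0.0417 or a number of a turn 0.125, either way. A call with a gripper value outside its range is refused whole. The fingers move at their own pace and stop on an object; FORCE is the grip in N (left out, the last holds). Time passes only in rows, so rows that do not move let the fingers close. It gives the time, the measured TCP pose, the force, the opening and the grip force at its end, in the units of the state.
- env.get_obs(): the state, without advancing time (a new reading comes with each control period).
- env.read_camera(name): name is "scene" or "top" or "wrist"; returns the picture (480x640x3 uint8, blue, green, red); there is no depth.
- env.get_calibration(name): a dict with "fov_y" (degrees; the focal length in pixels is half the picture's height over the tangent of half this angle, whatever the lens; pixels are square), "cx", "cy" (the principal point, pixels), "pose" (4x4, takes a point from camera to world coordinates). Camera axes: x right, y up, looking along -z (the intrinsics and any distortion apply to the point x, -y, -z); pixel columns grow to the right and rows downward; lengths in m; the calibration is good to about 2 mm. A picture is of the moment at which its call begins: read the wrist's pose just before it. get_calibration takes no time and is no camera call; for the wrist camera it gives the pose at the moment of the call.
- env.sign_off(): hands the job in; it is judged then, once.
The state is a dict: "time_s": time; "qpos": joint angles; "joint_velocities": joint speeds; "effort": joint torques, N m; "tool_pos": TCP position; "tool_rot": TCP orientation; "force": force on the tool from outside, world axes, zero at the start; "wrist_torque": the same for the moment, N m; "grip_width": finger opening in m; "grasp_force": force on a finger pad.
Only numpy, scipy, OpenCV 4.12 (cv2) and the standard library are available. Lean on these libraries where they do the work, as an engineer would, in place of code of your own. Each camera call takes 0.05 s, during which the arm holds its last target. There are 200 camera calls.

## Task

The steel V-block at the back of the storage rack is hemmed in by a round spray can, a square tin and a flat flask. Without shifting the V-block, first stand all three on the plywood board; then set the V-block on the bed of the red vise, midway between the open jaws with its groove parallel to the jaw faces; and only then put the can, the tin and the flask back on the rack, each squarely on its own outline. Keep the three upright throughout.

Things in the scene. Friction and masses are not known exactly. Their poses are not given: they have to be found in the camera images.
- can: Round aluminium spray can, loose, about 0.3 kg: straight body 50 mm diameter and 88 mm high, then a stepped grey nozzle cap to 106 mm. Origin: centre of its underside; z up. Starts upright on its outline on the rack.
- tin: Square steel tin, loose, about 0.3 kg: 46 x 46 mm, 88 mm high, with a black round cap (24 mm diameter) in the middle of the top, up to 104 mm. Origin: centre of its underside; x and y square to its sides. Starts upright on its outline.
- flask: Flat grey plastic flask, loose, about 0.3 kg: 36 mm (its x) by 60 mm (its y), 88 mm high, with a black cap (22 mm diameter) on the top, 17 mm off centre towards +y, up to 106 mm. Origin: centre of its underside. Starts upright on its outline.
- vblock: Steel V-block, loose, about 0.3 kg: 36 mm (x) by 40 mm (y), 32 mm high. A 90 degree groove, 24 mm wide, 12 mm deep, runs along its y through the top; it is solid below, so it can be taken by its ends (40 mm apart along y). Origin: centre of its underside. Starts flat on the rack, near its origin, y along the rack's y, the three tall things round it.
- vise: Red drill vise, fixed: base 220 (x) by 110 mm (y), flat bed 30 mm above the table. Two fixed jaws, 100 mm wide along y, tops 66 mm above the table, steel faces at x = -35 and +35 mm; the 70 mm gap is open at both ends (y). Screw and bar handle stick out to x = -132 mm, lower than the jaws. Origin: on the table under the bed's centre; jaw faces run along y.
- board: Plywood setting-down board, fixed, flat: 140 mm (x) by 250 mm (y), 8 mm thick, empty at the start. Origin: centre of its underside, on the table.
- rack: Storage rack, fixed: blue sheet-metal plate 4 mm thick, 190 mm deep (x from -130 to +60 mm), 230 mm wide (y), with a 45 mm high upstand along its +x edge (inner face at x = +56 mm). Origin: on the table under the V-block's place. Three outlines lie on it, at x = -56 mm, at y = +62 mm and at y = -62 mm; which is where changes. They share its yaw.
- can_mark: Round white outline (disc 60 mm in diameter) flat on the rack, the can's place. Origin: its centre, level with the rack plate's top, 4 mm above the table.
- tin_mark: Square white outline (56 x 56 mm) flat on the rack, the tin's place. Origin: its centre, level with the rack plate's top, 4 mm above the table; x and y along its sides.
- flask_mark: Oblong white outline (46 mm in x, 70 mm in y) flat on the rack, the flask's place. Origin: its centre, level with the rack plate's top, 4 mm above the table; the flask stands with its 60 mm side along y.
Not all that is in view belongs to the job. Leave any turquoise or yellow look-alike of the tin alone.

How it is judged (in metres and radians):
On the way, in this order (a step that is already met when the one before it is completed fails the run):
1. the can, the tin and the flask all stand on the board, let go, the V-block not yet shifted from its place (less than 20 mm) (x of can in the frame of board between -0.06 and 0.06 m and y of can in the frame of board between -0.115 and 0.115 m and z of can in the frame of board between 0.004 and 0.012 m and angle between each of can, tin, flask's own z axis and vertical below 0.1 rad and x of tin in the frame of board between -0.06 and 0.06 m and y of tin in the frame of board between -0.115 and 0.115 m and z of tin in the frame of board between 0.004 and 0.012 m and x of flask in the frame of board between -0.06 and 0.06 m and y of flask in the frame of board between -0.115 and 0.115 m and z of flask in the frame of board between 0.004 and 0.012 m and linear speed of each of can, tin, flask below 0.02 m/s and angular speed of each of can, tin, flask below 0.2 rad/s and contact force between the fingers and can below 0.1 N and contact force between the fingers and tin below 0.1 N and contact force between the fingers and flask below 0.1 N and distance of vblock from where it was at the start of the episode below 0.02 m), for 0.2 s.
2. the V-block sits on the vise bed, let go, while the other three still stand on the board (horizontal distance between vblock and vise below 0.012 m and z of vblock in the frame of vise between 0.026 and 0.035 m and angle between each of vblock, can, tin, flask's own z axis and vertical below 0.1 rad and angle between the y axis of vblock and the y axis of vise, either way round below 0.2 rad and linear speed of vblock below 0.02 m/s and angular speed of vblock below 0.2 rad/s and contact force between the fingers and vblock below 0.1 N and x of can in the frame of board between -0.06 and 0.06 m and y of can in the frame of board between -0.115 and 0.115 m and z of can in the frame of board between 0.004 and 0.012 m and x of tin in the frame of board between -0.06 and 0.06 m and y of tin in the frame of board between -0.115 and 0.115 m and z of tin in the frame of board between 0.004 and 0.012 m and x of flask in the frame of board between -0.06 and 0.06 m and y of flask in the frame of board between -0.115 and 0.115 m and z of flask in the frame of board between 0.004 and 0.012 m), for 0.2 s.
At the end, for the whole second after the job is handed in: V-block flat on the vise bed within 12 mm of its centre, groove within 0.2 rad of the jaw direction; can, tin and flask upright within 12 mm of the centre of their own outlines, tin (any way round) and flask square within 0.3 rad; all released and at rest (horizontal distance between vblock and vise below 0.012 m and z of vblock in the frame of vise between 0.026 and 0.035 m and angle between each of vblock, can, tin, flask's own z axis and vertical below 0.1 rad and angle between the y axis of vblock and the y axis of vise, either way round below 0.2 rad and linear speed of each of vblock, can, tin, flask below 0.02 m/s and angular speed of each of vblock, can, tin, flask below 0.2 rad/s and contact force between the fingers and vblock below 0.1 N and horizontal distance between can and can_mark below 0.012 m and z of can in the frame of can_mark between -0.004 and 0.005 m and horizontal distance between tin and tin_mark below 0.012 m and z of tin in the frame of tin_mark between -0.004 and 0.005 m and (angle between the x axis of tin and the x axis of tin_mark, either way round below 0.3 rad or angle between the x axis of tin and the y axis of tin_mark, either way round below 0.3 rad) and horizontal distance between flask and flask_mark below 0.012 m and z of flask in the frame of flask_mark between -0.004 and 0.005 m and angle between the x axis of flask and the x axis of flask_mark, either way round below 0.3 rad and contact force between the fingers and can below 0.1 N and contact force between the fingers and tin below 0.1 N and contact force between the fingers and flask below 0.1 N); the robot touches nothing.
It fails at once if the can, the tin or the flask is tipped over (more than 0.5 rad) (angle between any of can, tin, flask's own z axis and vertical above 0.5 rad).
It also fails if it takes over 141 s, if anything falls off the work surface, if the arm or the gripper's body presses on something with over 40 N, if the wrist force passes 120 N, or if a joint passes its speed limit or range.

## Working session

There is one attempt and no reset: what is moved stays moved. The work goes in short steps, Python scripts to look and compute and a shell command to move; the robot and the scene stay as the last step left them, time stands still between calls to the robot, and variables do not carry over. Pictures are saved under pics/ and viewed, at most 14 in all, crops included, and the job is handed in when it is done.

```bash
ls; mkdir -p pics; cat > h.py <<'E'
import numpy as np, cv2
from cell import env
def ray(c,u,v,cal=None):
    k=cal or env.get_calibration(c); f=240/np.tan(np.radians(k['fov_y']/2))
    P=np.array(k['pose']); d=P[:3,:3]@np.array([(u-k['cx'])/f,-(v-k['cy'])/f,-1.]); return P[:3,3],d
def onz(c,u,v,z,cal=None):
    o,d=ray(c,u,v,cal); return o+d*(z-o[2])/d[2]
E
python3 - <<'E'
from h import *
for n in ['scene','top','wrist']:
    print(n,env.get_calibration(n)); cv2.imwrite(f'pics/{n}0.png',env.read_camera(n))
print(env.get_obs())
E
```

```text
pics
scene {'fov_y': 51.430178709026166, 'cx': 328.5001270930823, 'cy': 238.43407719882796, 'pose': array([[ 0.76390456, -0.53745573,  0.35719905,  0.86064541],
       [ 0.64524822,  0.64490065, -0.40958257, -0.43367989],
       [-0.0102254 ,  0.54336405,  0.8394349 ,  0.94053049],
       [ 0.        ,  0.        ,  0.        ,  1.        ]])}
top {'fov_y': 49.95222722844873, 'cx': 316.49976644394275, 'cy': 239.2823274008119, 'pose': array([[-0.01672514,  0.99964009, -0.02097542,  0.44838476],
       [-0.99951926, -0.01726349, -0.02575297, -0.01185197],
       [-0.02610581,  0.02053462,  0.99944826,  1.03420589],
       [ 0.        ,  0.        ,  0.        ,  1.        ]])}
wrist {'fov_y': 64.46830698958317, 'cx': 320.1365333778427, 'cy': 238.09106610736347, 'pose': array([[ 0.3349713 , -0.90265304, -0.27020679,  0.1415067 ],
       [ 0.94222693,  0.32040647,  0.09771444,  0.63821659],
       [-0.00162623, -0.28732765,  0.95783098,  0.38355258],
       [ 0.        ,  0.        ,  0.        ,  1.        ]])}
{'time_s': 0.15, 'qpos': array([-69.66611332,  18.43014977,  -4.01535715,  83.15676853,
         1.29478142,  78.54153683,  -3.25932783]), 'joint_velocities': array([-0.04557611, -0.17209635, -0.0017183 , -0.19955536, -0.01891368,
       -0.15544137,  0.05675268]), 'effort': array([ 7.71579289e-05, -4.91794574e+01, -4.04608129e-01, -3.12875068e+01,
       -6.39698678e-02,  4.03871422e-02,  1.26092473e-04]), 'tool_pos': array([0.21716194, 0.61221983, 0.22172136]), 'tool_rot': array([-1.79916746e+02,  4.82315333e-03,  1.60475927e+02]), 'force': array([ 0.35849243,  0.65224113, -0.70165055]), 'wrist_torque': array([-0.00362347, -0.01978248,  0.03866114]), 'grasp_force': 0.0, 'grip_width': 0.0870772298749051}
```

View pics/top0.png

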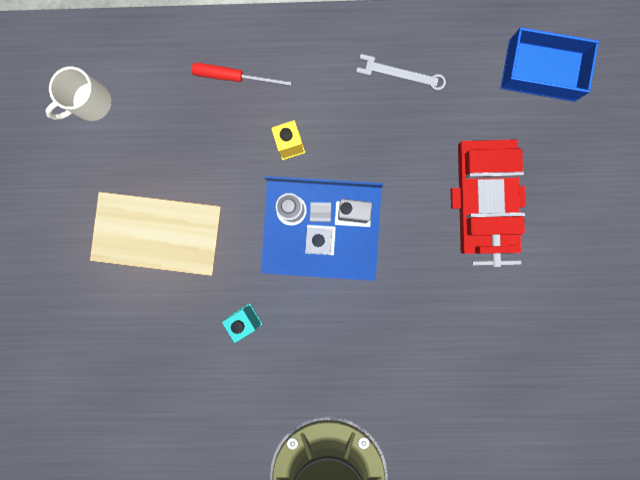

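View pics/scene0.png

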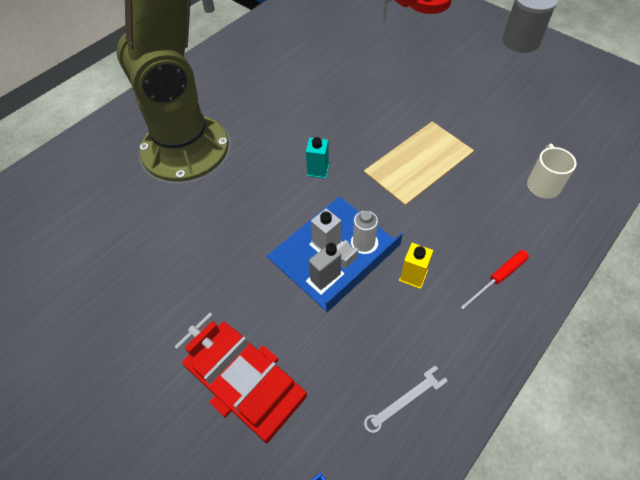

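The top view shows the can (290,208), V-block (320,211), flask (354,211, cap towards the left), grey tin (320,240), board (155,234) and vise (491,197). The scene view agrees. Tin candidates are grey (320,240) on the white square outline, turquoise (241,324) and yellow (288,140). The grey one fits, since it is steel and on its outline on the rack. I'll measure and make the enlarged crop.

```bash
cat > m.py <<'E'
from h import *
im=cv2.imread('pics/top0.png'); hsv=cv2.cvtColor(im,cv2.COLOR_BGR2HSV)
cv2.imwrite('pics/crop.png',cv2.resize(im[125:345,215:395],None,fx=2.7,fy=2.7,interpolation=cv2.INTER_CUBIC))
def big(m):
    c,_=cv2.findContours(m,cv2.RETR_EXTERNAL,cv2.CHAIN_APPROX_NONE); return max(c,key=cv2.contourArea)
def rect(c,z,n):
    p=cv2.boxPoints(cv2.minAreaRect(c)); w=np.array([onz('top',u,v,z)[:2] for u,v in p]); e1=w[1]-w[0];e2=w[2]-w[1]
    print(n,'px',p.mean(0).round(1),'ctr',w.mean(0).round(4),'sides',np.linalg.norm(e1).round(4),np.linalg.norm(e2).round(4),'ang',np.degrees(np.arctan2(e1[1],e1[0])).round(1),np.degrees(np.arctan2(e2[1],e2[0])).round(1)); return w
def box(m,x0,x1,y0,y1):
    o=np.zeros_like(m);o[y0:y1,x0:x1]=m[y0:y1,x0:x1];return o
b=cv2.inRange(hsv,(10,50,120),(28,255,255)); rect(big(box(b,80,230,180,290)),.008,'board')
r=cv2.inRange(hsv,(105,120,60),(130,255,255)); r=box(r,250,400,170,290); c=big(r)
q=cv2.approxPolyDP(cv2.convexHull(c),4,True)[:,0]; print('rack',[(tuple(int(t) for t in p),onz('top',*p,.004)[:2].round(4)) for p in q])
w=cv2.inRange(hsv,(0,0,130),(179,60,255))
rect(big(box(w,477,506,150,240)),.03,'bed/jaw')
k=cv2.inRange(hsv,(0,0,0),(179,255,60))
for n,B in dict(tin=(300,340,220,258),flask=(335,375,195,225)).items():
    c=big(box(k,*B)); m=cv2.moments(c); u,v=m['m10']/m['m00'],m['m01']/m['m00']; print(n,'cap',round(u,1),round(v,1),onz('top',u,v,.104 if n=='tin' else .106)[:2].round(4))
g=cv2.cvtColor(im,cv2.COLOR_BGR2GRAY)
wh=cv2.inRange(im,(225,225,225),(255,255,255))
for n,B in dict(can=(270,308,185,228),tin=(300,340,220,260),flask=(334,378,193,230)).items():
    rect(cv2.findNonZero(box(wh,*B)),.004,n+'mark')
v=env.get_calibration
E
python3 m.py
```

```text
board px [155.  233.1] ctr [0.4882 0.3395] sides 0.1418 0.2514 ang -7.7 -98.2
rack [((265, 176), array([0.5991, 0.1161])), ((382, 183), array([ 0.5802, -0.1181])), ((375, 280), array([ 0.3869, -0.1005])), ((262, 273), array([0.4043, 0.125 ]))]
bed/jaw px [490.3 197.8] ctr [ 0.5439 -0.3239] sides 0.054 0.0711 ang -88.8 -179.0Traceback (most recent call last):
  File "m.py", line 18, in <module>
    c=big(box(k,*B)); m=cv2.moments(c); u,v=m['m10']/m['m00'],m['m01']/m['m00']; print(n,'cap',round(u,1),round(v,1),onz('top',u,v,.104 if n=='tin' else .106)[:2].round(4))
  File "m.py", line 5, in big
    c,_=cv2.findContours(m,cv2.RETR_EXTERNAL,cv2.CHAIN_APPROX_NONE); return max(c,key=cv2.contourArea)
                                                                            ~~~^^^^^^^^^^^^^^^^^^^^^^^
ValueError: max() iterable argument is empty
```

View pics/crop.png

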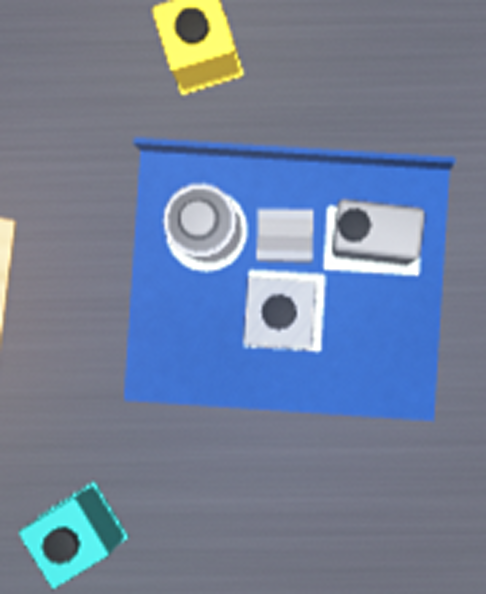

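The crop confirms it: the grey tin (280,312 in the crop) stands on the square outline, the can on the round one (198,218) and the flask on the oblong one. Yellow and turquoise stay put. Next I move the wrist camera over the rack for a finer measurement.

```bash
cat >> h.py <<'E'
from scipy.spatial.transform import Rotation as Ro
def to(x,y,z,yaw):
    o=env.get_obs(); R=Ro.from_euler('xyz',o['tool_rot'],degrees=True); p=np.array(o['tool_pos'])
    d=R.inv().apply(np.array([x,y,z])-p); T=Ro.from_euler('xyz',[180,0,yaw],degrees=True)
    r=(R.inv()*T).as_rotvec()
    print('t',round(o['time_s'],2),'now',p.round(4),o['tool_rot'].round(2),'w',round(o['grip_width'],4),'g',round(o['grasp_force'],1),'| shift first',d.round(4),'rows',round(np.abs(d).max()/.0417,1),'turn',r.round(4),'| after turn shift',T.inv().apply(np.array([x,y,z])-p).round(4))
E
python3 -c "
from h import *
to(.5,.01,.25,175.6)"
```

```text
t 0.15 now [0.2172 0.6122 0.2217] [-179.92    0.    160.48] w 0.0871 g 0.0 | shift first [-0.4678 -0.4731 -0.0276] rows 11.3 turn [-1.50e-03 -1.00e-04 -2.64e-01] | after turn shift [-0.3282 -0.5787 -0.0283]
```

```bash
python3 -m jog '[[-0.024,-0.024,-0.0014,0,0,0,0.087],[-0.024,-0.024,-0.0014,0,0,0,0.087],[-0.024,-0.024,-0.0014,0,0,0,0.087],[-0.024,-0.024,-0.0014,0,0,0,0.087],[-0.024,-0.024,-0.0014,0,0,0,0.087],[-0.024,-0.024,-0.0014,0,0,0,0.087],[-0.024,-0.024,-0.0014,0,0,0,0.087],[-0.024,-0.024,-0.0014,0,0,0,0.087],[-0.024,-0.024,-0.0014,0,0,0,0.087],[-0.024,-0.024,-0.0014,0,0,0,0.087]]'
python3 -m jog '[[-0.023,-0.023,-0.0014,0,0,-0.03,0.087],[-0.023,-0.023,-0.0014,0,0,-0.03,0.087],[-0.023,-0.023,-0.0014,0,0,-0.03,0.087],[-0.023,-0.023,-0.0014,0,0,-0.03,0.087],[-0.023,-0.023,-0.0014,0,0,-0.03,0.087],[-0.023,-0.023,-0.0014,0,0,-0.03,0.087],[-0.023,-0.023,-0.0014,0,0,-0.03,0.087],[-0.023,-0.023,-0.0014,0,0,-0.03,0.087],[-0.023,-0.023,-0.0014,0,0,-0.024,0.087],[0,0,0,0,0,0,0.087],[0,0,0,0,0,0,0.087]]'
python3 - <<'E'
from h import *
to(.5,.01,.25,175.6)
cv2.imwrite('pics/w1.png',env.read_camera('wrist')); import pickle; pickle.dump(env.get_calibration('wrist'),open('w1.pkl','wb'))
E
```

```text
time_s: 0.98
tool_pos: [0.3636, 0.3045, 0.2365]
tool_rot: [180.0, -0.0, 160.5]
force: [0.8, -0.2, 0.6]
grip_width: 0.087
grasp_force: 0.0
time_s: 1.9
tool_pos: [0.5199, 0.0576, 0.2489]
tool_rot: [-180.0, -0.0, 175.3]
force: [0.0, 0.9, -0.3]
grip_width: 0.087
grasp_force: 0.0
t 1.9 now [0.5199 0.0576 0.2489] [-1.7996e+02 -2.0000e-02  1.7534e+02] w 0.087 g 0.0 | shift first [ 0.016  -0.0491 -0.0011] rows 1.2 turn [-0.0007 -0.0004 -0.0045] | after turn shift [ 0.0162 -0.049  -0.0011]
```

View pics/w1.png

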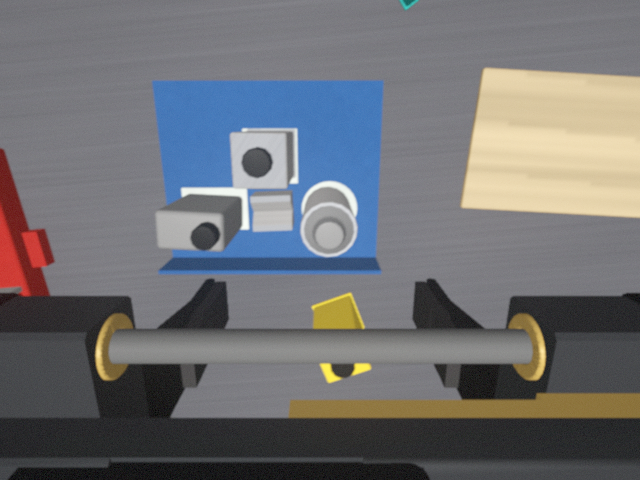

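The wrist view shows the rack with front corners at (153,81) and (383,81), the tin cap at (257,162), the flask cap at (205,236), the can cap at (329,234) and the V-block at (271,211). Measuring.

```bash
cat > m2.py <<'E'
from h import *; import pickle
cal=pickle.load(open('w1.pkl','rb')); im=cv2.imread('pics/w1.png'); hsv=cv2.cvtColor(im,cv2.COLOR_BGR2HSV)
def box(m,x0,x1,y0,y1):
    o=np.zeros_like(m);o[y0:y1,x0:x1]=m[y0:y1,x0:x1];return o
def big(m):
    c,_=cv2.findContours(m,cv2.RETR_EXTERNAL,cv2.CHAIN_APPROX_NONE); return max(c,key=cv2.contourArea)
W=lambda p,z:onz('wrist',*p,z,cal)[:2]
r=box(cv2.inRange(hsv,(105,120,60),(130,255,255)),140,400,60,258); h=cv2.convexHull(big(r))
q=cv2.approxPolyDP(h,4,True)[:,0]; print('rack',[(p.tolist(),W(p,.004).round(4)) for p in q])
# front edge line fit
ys=[(x,np.nonzero(r[:,x])[0][0]) for x in range(175,365,5)]; vx,vy,x0,y0=cv2.fitLine(np.float32(ys),cv2.DIST_L2,0,.01,.01).ravel()
a,b=[W((x,y0+(x-x0)*vy/vx),.004) for x in (154,383)]; d=b-a; print('front edge',a.round(4),b.round(4),'yaw',np.degrees(np.arctan2(-d[0],d[1])).round(2),np.linalg.norm(d).round(4))
yaw=np.arctan2(-d[0],d[1]); O=(a+b)/2+.13*np.array([np.cos(yaw),np.sin(yaw)]); print('rack origin',O.round(4))
L=lambda p:np.array([[np.cos(yaw),np.sin(yaw)],[-np.sin(yaw),np.cos(yaw)]])@(p-O)
k=cv2.inRange(hsv,(0,0,0),(179,255,75))
for n,B,z in (('tin',(235,275,140,180),.108),('flask',(185,222,218,254),.110)):
    c=big(box(k,*B)); (u,v),rr=cv2.minEnclosingCircle(c); p=W((u,v),z); print(n,'cap',round(u,1),round(v,1),round(rr,1),p.round(4),'rack',L(p).round(4))
wh=cv2.inRange(im,(215,215,215),(255,255,255))
for n,B in (('can',(296,360,175,225)),('tin',(228,302,122,190)),('flask',(178,252,182,235))):
    pts=cv2.findNonZero(box(wh,*B))
    if pts is not None:
        pts=pts[:,0]; w=np.array([L(W(p,.004)) for p in pts]); print(n,'mark extent in rack',w.min(0).round(4),w.max(0).round(4))
g=cv2.cvtColor(im,cv2.COLOR_BGR2GRAY)
cc=cv2.HoughCircles(cv2.medianBlur(g,3)[170:265,290:370],cv2.HOUGH_GRADIENT,1,3,param1=80,param2=18,minRadius=12,maxRadius=32)
for u,v,rr in cc[0][:4]: print('can circ',u+290,v+170,rr,[L(W((u+290,v+170),z)).round(4) for z in (.004,.092,.110)])
nb=box(255-cv2.inRange(hsv,(105,90,40),(130,255,255)),248,296,190,236); rc=cv2.minAreaRect(big(nb)); print('vblock',[ (p.round(0),L(W(p,.036)).round(3)) for p in cv2.boxPoints(rc)])
for n,x,y in (('turn',0,0),): pass
print('tin,can,flask world', [ (O+np.array([[np.cos(yaw),-np.sin(yaw)],[np.sin(yaw),np.cos(yaw)]])@np.array(t)).round(4) for t in ((-.056,0),(0,.062),(0,-.062),(0,0))])
bd=box(cv2.inRange(hsv,(10,50,120),(28,255,255)),440,640,50,230); e=[(np.nonzero(bd[y])[0][0],y) for y in range(90,200,5)]; A,B=W(e[0],.008),W(e[-1],.008); print('board side',A.round(4),B.round(4),np.degrees(np.arctan2(*(B-A)[::-1])).round(2))
E
python3 m2.py
```

```text
rack [([382, 81], array([0.4031, 0.1296])), ([374, 257], array([0.5877, 0.1145])), ([173, 257], array([ 0.5697, -0.1124])), ([153, 81], array([ 0.3851, -0.0971]))]
front edge [ 0.3852 -0.0961] [0.4032 0.1306] yaw -4.53 0.2274
rack origin [0.5238 0.0069]
tin cap 263.5 159.0 11.0 [0.4618 0.0189] rack [-0.0628  0.007 ]
flask cap 205.0 235.6 13.8 [ 0.5194 -0.0363] rack [-0.001  -0.0435]
can mark extent in rack [-0.0372  0.0255] [0.0166 0.0904]
tin mark extent in rack [-0.0842 -0.0477] [-0.0222  0.0264]
flask mark extent in rack [-0.0233 -0.0977] [ 0.0212 -0.0284]
can circ 328.5 227.5 25.7 [array([0.0206, 0.0605]), array([-0.0031,  0.0585]), array([-0.0079,  0.0581])]
can circ 329.5 230.5 25.7 [array([0.024 , 0.0617]), array([-0.0004,  0.0594]), array([-0.0053,  0.059 ])]
can circ 328.5 207.5 27.9 [array([-0.002 ,  0.0604]), array([-0.0207,  0.0584]), array([-0.0246,  0.058 ])]
can circ 323.5 223.5 31.4 [array([0.016, 0.055]), array([-0.0066,  0.0542]), array([-0.0113,  0.054 ])]
vblock [(array([249., 191.], dtype=float32), array([-0.025, -0.019])), (array([292., 189.], dtype=float32), array([-0.027,  0.024])), (array([294., 230.], dtype=float32), array([0.015, 0.025])), (array([251., 232.], dtype=float32), array([ 0.017, -0.019]))]
tin,can,flask world [array([0.468 , 0.0114]), array([0.5287, 0.0688]), array([ 0.5189, -0.0549]), array([0.5238, 0.0069])]
board side [0.4193 0.2244] [0.5234 0.2094] -8.19
```

```bash
python3 -m jog '[[0.0241,-0.0258,0,0,0,0,0.087],[0.0241,-0.0258,0,0,0,0,0.087],[0,0,0.035,0,0,0,0.087],[0,0,0.035,0,0,0,0.087],[0,0,0.035,0,0,0,0.087],[0,0,0.035,0,0,0,0.087],[0,0,0,0,0,0,0.087]]' 
python3 - <<'E'
from h import *
to(.4677,.0099,.055,175.5)
cv2.imwrite('pics/w2.png',env.read_camera('wrist'))
E
```

```text
time_s: 2.53
tool_pos: [0.4615, 0.013, 0.1033]
tool_rot: [-179.8, -0.6, 175.7]
force: [-2.2, -0.9, -0.5]
grip_width: 0.0872
grasp_force: 0.0
t 2.53 now [0.4615 0.013  0.1033] [-179.84   -0.65  175.75] w 0.0872 g 0.0 | shift first [-0.0069 -0.0025  0.0482] rows 1.2 turn [-0.0027 -0.0113  0.0043] | after turn shift [-0.0064 -0.0026  0.0483]
```

View pics/w2.png

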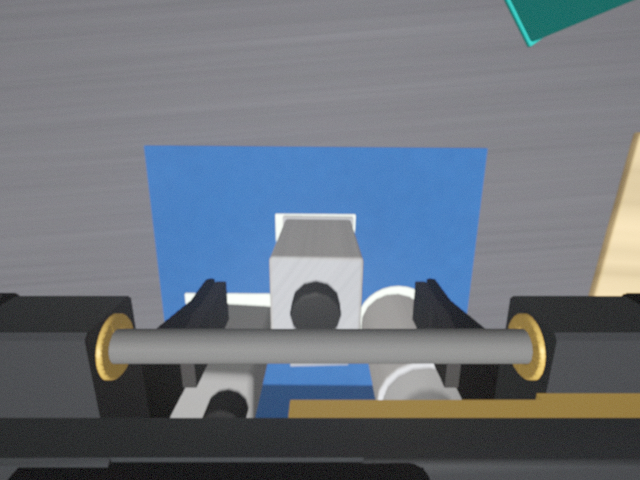

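The tin sits centred between the fingers (cap at (316,305), fingers symmetric about column 320). Going down and gripping.

```bash
python3 -m jog '[[-0.003,-0.0015,0.024,0,0,0,0.087],[-0.002,-0.001,0.022,0,0,0,0.087],[0,0,0,0,0,0,0.087],[0,0,0,0,0,0,0.087],[0,0,0,0,0,0,0.087]]' 25
python3 -c "
from h import *
to(.4677,.0099,.055,175.5)"
```

```text
time_s: 3.0
tool_pos: [0.4737, 0.0098, 0.0654]
tool_rot: [179.9, 0.2, 175.6]
force: [0.7, -0.3, -0.4]
grip_width: 0.087
grasp_force: 0.0
t 3.0 now [0.4737 0.0098 0.0654] [1.7994e+02 1.6000e-01 1.7565e+02] w 0.087 g 0.0 | shift first [ 0.0061 -0.0003  0.0104] rows 0.2 turn [0.0011 0.0029 0.0026] | after turn shift [ 0.006  -0.0003  0.0104]
```

```bash
python3 -m jog '[[0.006,0,0.0104,0,0,0,0.087],[0,0,0,0,0,0,0.087],[0,0,0,0,0,0,0.087],[0,0,0,0,0,0,0.02],[0,0,0,0,0,0,0.02],[0,0,0,0,0,0,0.02],[0,0,0,0,0,0,0.02],[0,0,0,0,0,0,0.02],[0,0,0,0,0,0,0.02]]' 25
python3 -c "
from h import *
to(.4677,.0099,.055,175.5)"
```

```text
time_s: 3.75
tool_pos: [0.4663, 0.0095, 0.0528]
tool_rot: [-180.0, 0.0, 175.6]
force: [-1.2, 0.2, 0.5]
grip_width: 0.0552
grasp_force: 0.0
t 3.75 now [0.4663 0.0095 0.0528] [-180.     0.   175.6] w 0.0552 g 0.0 | shift first [-0.0014  0.0005 -0.0022] rows 0.1 turn [-0.      0.      0.0017] | after turn shift [-0.0014  0.0005 -0.0022]
```

```bash
python3 -m jog '[[0,0,0,0,0,0,0.02],[0,0,0,0,0,0,0.02],[0,0,0,0,0,0,0.02],[0,0,-0.01,0,0,0,0.02],[0,0,-0.02,0,0,0,0.02],[0,0,-0.025,0,0,0,0.02],[0,0,-0.03,0,0,0,0.02],[0,0,-0.03,0,0,0,0.02],[0,0,-0.01,0,0,0,0.02]]' 25
python3 -m jog '[[0.002,0.02,0,0,0,0,0.02],[0.0022,0.0357,0,0,0,0,0.02],[0.0022,0.0357,0,0,0,0,0.02],[0.0022,0.0357,0,0,0,0,0.02],[0.0022,0.0357,0,0,0,0,0.02],[0.0022,0.0357,0,0,0,0,0.02],[0.0022,0.0357,0,0,0,0,0.02],[0.0022,0.0357,0,0,0,0,0.02],[0.0022,0.0357,0,0,0,0,0.02],[0.0022,0.0357,0,0,0,0,0.02],[0.0022,0.0357,0,0,0,0,0.02],[0.0022,0.0357,0,0,0,0,0.02]]' 25
python3 -m jog '[[0.0022,0.02,0,0,0,0,0.02],[0,0.01,0,0,0,0,0.02],[0,0,0,0,0,0,0.02],[0,0,0,0,0,0,0.02],[0,0,0,0,0,0,0.02]]' 25
python3 -c "
from h import *
to(.4696,.4234,.0585,175.6)"
```

```text
time_s: 4.5
tool_pos: [0.4683, 0.0094, 0.1821]
tool_rot: [179.9, 0.3, 175.6]
force: [1.6, 0.5, -3.2]
grip_width: 0.0461
grasp_force: 25.0
time_s: 5.5
tool_pos: [0.471, 0.4241, 0.1763]
tool_rot: [-179.9, -0.1, 175.6]
force: [0.7, 0.5, -3.0]
grip_width: 0.046
grasp_force: 25.0
time_s: 5.92
tool_pos: [0.4729, 0.4502, 0.1774]
tool_rot: [-179.9, 0.0, 175.4]
force: [-0.2, 0.4, -2.5]
grip_width: 0.0459
grasp_force: 25.0
t 5.92 now [0.4729 0.4502 0.1774] [-1.7987e+02  1.0000e-02  1.7543e+02] w 0.0459 g 25.0 | shift first [ 0.0012 -0.0267  0.1189] rows 2.9 turn [-0.0023  0.0002 -0.0029] | after turn shift [ 0.0013 -0.027   0.1189]
```

```bash
python3 -m jog '[[0.001,-0.0135,0,0,0,0,0.02],[0,-0.0135,0.01,0,0,0,0.02],[0,0,0.02,0,0,0,0.02],[0,0,0.03,0,0,0,0.02],[0,0,0.03,0,0,0,0.02],[0,0,0.015,0,0,0,0.02],[0,0,0,0,0,0,0.02],[0,0,0,0,0,0,0.02],[0,0,0,0,0,0,0.02]]' 25
python3 -c "
from h import *
to(.4696,.4234,.0575,175.6)"
```

```text
time_s: 6.67
tool_pos: [0.4704, 0.4259, 0.0747]
tool_rot: [179.9, 0.1, 175.5]
force: [1.1, 0.8, -2.4]
grip_width: 0.0456
grasp_force: 25.0
t 6.67 now [0.4704 0.4259 0.0747] [1.7989e+02 1.2000e-01 1.7551e+02] w 0.0456 g 25.0 | shift first [ 0.0006 -0.0026  0.0172] rows 0.4 turn [ 0.002   0.0021 -0.0017] | after turn shift [ 0.0006 -0.0026  0.0172]
```

```bash
python3 -m jog '[[0,-0.0025,0.009,0,0,0,0.02],[0,0,0.0065,0,0,0,0.02],[0,0,0,0,0,0,0.02],[0,0,0,0,0,0,0.02],[0,0,0,0,0,0,0.02]]' 25
python3 -m jog '[[0,0,0.001,0,0,0,0.087],[0,0,0,0,0,0,0.087],[0,0,0,0,0,0,0.087],[0,0,0,0,0,0,0.087],[0,0,0,0,0,0,0.087],[0,0,0,0,0,0,0.087],[0,0,-0.02,0,0,0,0.087],[0,0,-0.035,0,0,0,0.087],[0,0,-0.035,0,0,0,0.087],[0,0,-0.035,0,0,0,0.087],[0,0,0,0,0,0,0.087],[0,0,0,0,0,0,0.087]]'
python3 - <<'E'
from h import *
to(.5284,.0673,.055,175.5)
cv2.imwrite('pics/w3.png',env.read_camera('wrist'))
E
```

```text
time_s: 7.08
tool_pos: [0.4686, 0.4237, 0.0574]
tool_rot: [-180.0, -0.0, 175.6]
force: [-0.1, -0.3, -3.6]
grip_width: 0.0456
grasp_force: 25.0
time_s: 8.08
tool_pos: [0.47, 0.4249, 0.1845]
tool_rot: [179.7, 0.2, 175.6]
force: [-0.1, 0.2, -0.6]
grip_width: 0.0866
grasp_force: 0.0
t 8.08 now [0.47   0.4249 0.1845] [179.73   0.22 175.59] w 0.0866 g 0.0 | shift first [-0.0852 -0.3526  0.1282] rows 8.5 turn [0.0047 0.0038 0.0016] | after turn shift [-0.0862 -0.3519  0.1295]
```

View pics/w3.png

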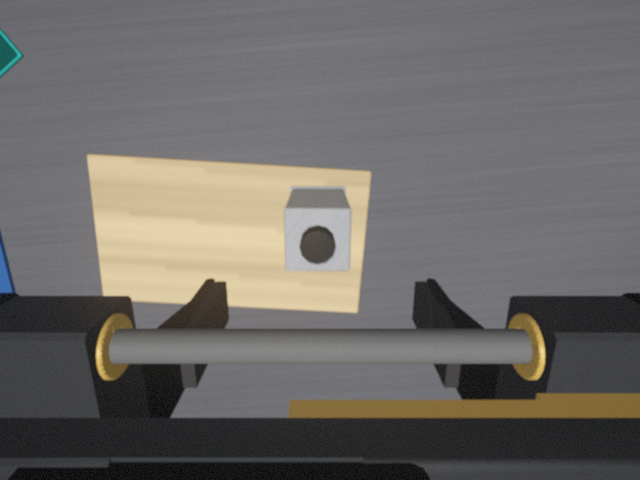

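The tin stands upright on the board, cap at (318,244). Next, the can.

```bash
python3 -m jog '[[-0.006,-0.024,0,0,0,0,0.087],[-0.0083,-0.034,0,0,0,0,0.087],[-0.0083,-0.034,0,0,0,0,0.087],[-0.0083,-0.034,0,0,0,0,0.087],[-0.0083,-0.034,0,0,0,0,0.087],[-0.0083,-0.034,0,0,0,0,0.087],[-0.0083,-0.034,0,0,0,0,0.087],[-0.0083,-0.034,0,0,0,0,0.087],[-0.0083,-0.034,0,0,0,0,0.087],[-0.0083,-0.034,0,0,0,0,0.087],[-0.0045,-0.0225,0,0,0,0,0.087],[0,0,0,0,0,0,0.087]]'
python3 -m jog '[[0,0,0,0,0,0,0.087],[0,0,0.025,0,0,0,0.087],[0,0,0.025,0,0,0,0.087],[0,0,0,0,0,0,0.087],[0,0,0,0,0,0,0.087],[0,0,0,0,0,0,0.087]]'
python3 - <<'E'
from h import *
to(.5284,.0673,.055,175.5)
cv2.imwrite('pics/w4.png',env.read_camera('wrist'))
E
```

```text
time_s: 9.13
tool_pos: [0.5261, 0.0584, 0.1798]
tool_rot: [-179.8, -0.1, 175.1]
force: [-0.0, -0.7, 0.4]
grip_width: 0.0871
grasp_force: 0.0
time_s: 9.63
tool_pos: [0.5267, 0.0668, 0.1318]
tool_rot: [180.0, 0.0, 175.7]
force: [-0.1, -0.6, -0.1]
grip_width: 0.0868
grasp_force: 0.0
t 9.63 now [0.5267 0.0668 0.1318] [1.7999e+02 1.0000e-02 1.7569e+02] w 0.0868 g 0.0 | shift first [-0.0016  0.0006  0.0768] rows 1.8 turn [0.0001 0.0002 0.0034] | after turn shift [-0.0016  0.0006  0.0768]
```

View pics/w4.png

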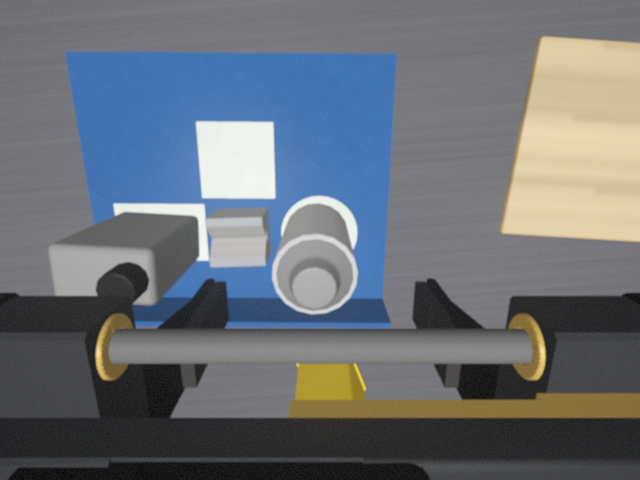

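The can is centred between the fingers (cap at (315,287)) and the bare tin outline is at (236,160). I'll measure the outline while I'm here, then grip the can.

```bash
python3 - <<'E'
from h import *
im=cv2.imread('pics/w4.png'); w=cv2.inRange(im,(200,200,190),(255,255,255)); o=np.zeros_like(w); o[110:205,190:285]=w[110:205,190:285]
r=cv2.minAreaRect(cv2.findNonZero(o)); P=np.array([onz('wrist',*p,.004)[:2] for p in cv2.boxPoints(r)]); print(P.mean(0).round(4),[np.linalg.norm(P[i]-P[i-1]).round(4) for i in (1,2)],np.degrees(np.arctan2(*(P[1]-P[0])[::-1])).round(2))
E
python3 -m jog '[[-0.001,0,0.03,0,0,0,0.087],[0,0,0.03,0,0,0,0.087],[0,0,0.0165,0,0,0,0.087],[0,0,0,0,0,0,0.087],[0,0,0,0,0,0,0.087],[0,0,0,0,0,0,0.02],[0,0,0,0,0,0,0.02],[0,0,0,0,0,0,0.02],[0,0,0,0,0,0,0.02],[0,0,0,0,0,0,0.02]]' 25
python3 -m jog '[[0,0,0,0,0,0,0.02],[0,0,0,0,0,0,0.02],[0,0,0,0,0,0,0.02],[0,0,0,0,0,0,0.02]]' 25
python3 -c "
from h import *
to(.5177,.3358,.0585,175.6)"
```

```text
[0.4713 0.0038] [np.float64(0.0613), np.float64(0.0609)] 85.63
time_s: 10.52
tool_pos: [0.528, 0.0658, 0.0555]
tool_rot: [180.0, 0.1, 175.6]
force: [-0.5, -0.3, 0.1]
grip_width: 0.0611
grasp_force: 0.0
time_s: 10.85
tool_pos: [0.5277, 0.0651, 0.055]
tool_rot: [-180.0, 0.0, 175.6]
force: [-0.2, -2.3, 2.3]
grip_width: 0.0492
grasp_force: 25.0
t 10.85 now [0.5277 0.0651 0.055 ] [-1.7998e+02  2.0000e-02  1.7558e+02] w 0.0492 g 25.0 | shift first [ 0.0308  0.2691 -0.0036] rows 6.5 turn [-0.0004  0.0003 -0.0004] | after turn shift [ 0.0308  0.2691 -0.0035]
```

```bash
python3 -m jog '[[0,0,-0.01,0,0,0,0.02],[0,0,-0.02,0,0,0,0.02],[0,0,-0.03,0,0,0,0.02],[0,0,-0.03,0,0,0,0.02],[0,0,-0.03,0,0,0,0.02],[0,0,-0.01,0,0,0,0.02]]' 25
python3 -m jog '[[0.0025,0.022,0,0,0,0,0.02],[0.0035,0.031,0,0,0,0,0.02],[0.0035,0.031,0,0,0,0,0.02],[0.0035,0.031,0,0,0,0,0.02],[0.0035,0.031,0,0,0,0,0.02],[0.0035,0.031,0,0,0,0,0.02],[0.0035,0.031,0,0,0,0,0.02],[0.0035,0.031,0,0,0,0,0.02],[0.003,0.022,0,0,0,0,0.02],[0,0.008,0,0,0,0,0.02],[0,0,0,0,0,0,0.02],[0,0,0,0,0,0,0.02]]' 25
python3 -m jog '[[0,0,0.01,0,0,0,0.02],[0,0,0.03,0,0,0,0.02],[0,0,0.03,0,0,0,0.02],[0,0,0.03,0,0,0,0.02],[0,0,0,0,0,0,0.02],[0,0,0,0,0,0,0.02],[0,0,0,0,0,0,0.02]]' 25
python3 -c "
from h import *
to(.5177,.3358,.0595,175.6)"
```

```text
time_s: 11.35
tool_pos: [0.5294, 0.0663, 0.1892]
tool_rot: [179.8, 0.3, 175.6]
force: [1.4, -0.3, -3.0]
grip_width: 0.0493
grasp_force: 24.9
time_s: 12.35
tool_pos: [0.5178, 0.3352, 0.1834]
tool_rot: [-179.9, -0.1, 175.6]
force: [0.5, -1.1, -3.9]
grip_width: 0.049
grasp_force: 24.9
time_s: 12.93
tool_pos: [0.5196, 0.3356, 0.0863]
tool_rot: [179.9, 0.1, 175.5]
force: [1.8, 0.2, -2.8]
grip_width: 0.0495
grasp_force: 25.0
t 12.93 now [0.5196 0.3356 0.0863] [1.7994e+02 1.1000e-01 1.7551e+02] w 0.0495 g 25.0 | shift first [0.002  0.0001 0.0268] rows 0.6 turn [ 0.0011  0.0019 -0.0017] | after turn shift [0.0019 0.0001 0.0268]
```

```bash
python3 -m jog '[[0,0,0.016,0,0,0,0.02],[0,0,0.009,0,0,0,0.02],[0,0,0,0,0,0,0.02],[0,0,0,0,0,0,0.02],[0,0,0,0,0,0,0.02],[0,0,0,0,0,0,0.02]]' 25
python3 -m jog '[[0,0,0,0,0,0,0.087],[0,0,0,0,0,0,0.087],[0,0,0,0,0,0,0.087],[0,0,0,0,0,0,0.087],[0,0,0,0,0,0,0.087],[0,0,0,0,0,0,0.087],[0,0,-0.02,0,0,0,0.087],[0,0,-0.035,0,0,0,0.087],[0,0,-0.035,0,0,0,0.087],[0,0,-0.035,0,0,0,0.087],[0,0,0,0,0,0,0.087],[0,0,0,0,0,0,0.087]]'
python3 - <<'E'
from h import *
to(.5186,-.0563,.055,175.5)
E
```

```text
time_s: 13.43
tool_pos: [0.5189, 0.3366, 0.061]
tool_rot: [179.9, 0.1, 175.6]
force: [0.5, -0.5, -3.8]
grip_width: 0.0493
grasp_force: 25.0
time_s: 14.43
tool_pos: [0.5198, 0.3371, 0.1879]
tool_rot: [179.8, 0.2, 175.6]
force: [-0.9, -0.0, 0.5]
grip_width: 0.0874
grasp_force: 0.0
t 14.43 now [0.5198 0.3371 0.1879] [179.76   0.25 175.59] w 0.0874 g 0.0 | shift first [-0.0284 -0.3929  0.1314] rows 9.4 turn [0.0041 0.0043 0.0016] | after turn shift [-0.0296 -0.3923  0.1329]
```

```bash
python3 -m jog '[[-0.002,-0.023,0,0,0,0,0.087],[-0.0025,-0.035,0,0,0,0,0.087],[-0.0025,-0.035,0,0,0,0,0.087],[-0.0025,-0.035,0,0,0,0,0.087],[-0.0025,-0.035,0,0,0,0,0.087],[-0.0025,-0.035,0,0,0,0,0.087],[-0.0025,-0.035,0,0,0,0,0.087],[-0.0025,-0.035,0,0,0,0,0.087],[-0.0025,-0.035,0,0,0,0,0.087],[-0.0025,-0.035,0,0,0,0,0.087],[-0.0025,-0.035,0,0,0,0,0.087],[-0.002,-0.02,0,0,0,0,0.087]]'
python3 -m jog '[[0,0,0,0,0,0,0.087],[0,0,0,0,0,0,0.087],[0,0,0.025,0,0,0,0.087],[0,0,0.025,0,0,0,0.087],[0,0,0,0,0,0,0.087],[0,0,0,0,0,0,0.087],[0,0,0,0,0,0,0.087]]'
python3 - <<'E'
from h import *
to(.5186,-.0563,.055,175.5)
cv2.imwrite('pics/w5.png',env.read_camera('wrist'))
E
```

```text
time_s: 15.43
tool_pos: [0.5155, -0.0627, 0.1836]
tool_rot: [-179.9, -0.1, 175.3]
force: [0.1, -0.6, -0.1]
grip_width: 0.087
grasp_force: 0.0
time_s: 16.02
tool_pos: [0.5175, -0.0569, 0.1354]
tool_rot: [180.0, 0.0, 175.7]
force: [-0.4, -0.6, -0.2]
grip_width: 0.0869
grasp_force: 0.0
t 16.02 now [ 0.5175 -0.0569  0.1354] [1.7999e+02 2.0000e-02 1.7569e+02] w 0.0869 g 0.0 | shift first [-0.0011  0.0006  0.0804] rows 1.9 turn [0.0001 0.0003 0.0034] | after turn shift [-0.0011  0.0006  0.0804]
```

View pics/w5.png

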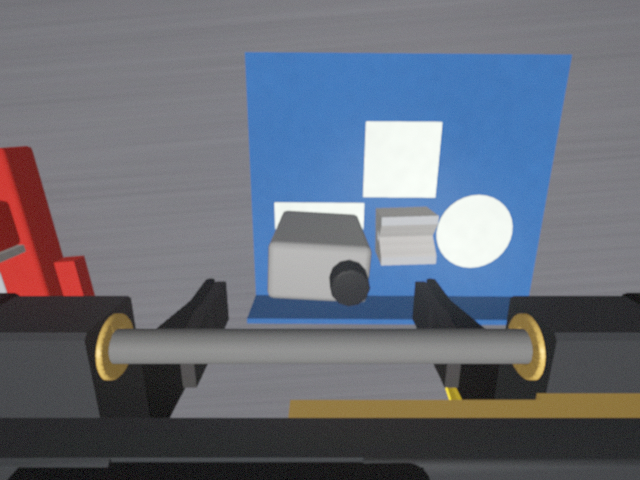

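The flask is centred at column 320, and the bare tin outline (402,159) and can outline (474,231) are in view. Measuring both outlines and gripping the flask.

```bash
python3 - <<'E'
from h import *
im=cv2.imread('pics/w5.png'); w=cv2.inRange(im,(200,200,190),(255,255,255))
for b in ((355,450,112,203),(433,520,188,275)):
    o=np.zeros_like(w); o[b[2]:b[3],b[0]:b[1]]=w[b[2]:b[3],b[0]:b[1]]
    o=max(cv2.findContours(o,0,1)[0],key=cv2.contourArea)
    r=cv2.minAreaRect(o); P=np.array([onz('wrist',*p,.004)[:2] for p in cv2.boxPoints(r)]); print(P.mean(0).round(4),[np.linalg.norm(P[i]-P[i-1]).round(4) for i in (1,2)])
E
python3 -m jog '[[-0.001,0,0.03,0,0,0,0.087],[0,0,0.03,0,0,0,0.087],[0,0,0.02,0,0,0,0.087],[0,0,0,0,0,0,0.087],[0,0,0,0,0,0,0.087],[0,0,0,0,0,0,0.02],[0,0,0,0,0,0,0.02],[0,0,0,0,0,0,0.02],[0,0,0,0,0,0,0.02],[0,0,0,0,0,0,0.02],[0,0,0,0,0,0,0.02],[0,0,0,0,0,0,0.02]]' 25
python3 -c "
from h import *
to(.447,.265,.0585,175.6)"
```

```text
[0.4691 0.0082] [np.float64(0.0572), np.float64(0.0563)]
[0.5304 0.065 ] [np.float64(0.0589), np.float64(0.0588)]
time_s: 17.07
tool_pos: [0.5185, -0.0579, 0.0555]
tool_rot: [180.0, 0.1, 175.6]
force: [0.1, -0.6, 5.5]
grip_width: 0.0601
grasp_force: 24.6
t 17.07 now [ 0.5185 -0.0579  0.0555] [1.7997e+02 6.0000e-02 1.7560e+02] w 0.0601 g 24.6 | shift first [ 0.0961  0.3164 -0.0029] rows 7.6 turn [0.0006 0.001  0.    ] | after turn shift [ 0.0961  0.3164 -0.003 ]
```

```bash
python3 -m jog '[[0,0,-0.01,0,0,0,0.02],[0,0,-0.02,0,0,0,0.02],[0,0,-0.03,0,0,0,0.02],[0,0,-0.03,0,0,0,0.02],[0,0,-0.03,0,0,0,0.02],[0,0,-0.01,0,0,0,0.02]]' 25
python3 -m jog '[[0.007,0.022,0,0,0,0,0.02],[0.0105,0.035,0,0,0,0,0.02],[0.0105,0.035,0,0,0,0,0.02],[0.0105,0.035,0,0,0,0,0.02],[0.0105,0.035,0,0,0,0,0.02],[0.0105,0.035,0,0,0,0,0.02],[0.0105,0.035,0,0,0,0,0.02],[0.0105,0.035,0,0,0,0,0.02],[0.0095,0.029,0,0,0,0,0.02],[0.006,0.02,0,0,0,0,0.02],[0,0,0,0,0,0,0.02],[0,0,0,0,0,0,0.02]]' 25
python3 -m jog '[[0,0,0.01,0,0,0,0.02],[0,0,0.03,0,0,0,0.02],[0,0,0.03,0,0,0,0.02],[0,0,0.03,0,0,0,0.02],[0,0,0,0,0,0,0.02],[0,0,0,0,0,0,0.02],[0,0,0,0,0,0,0.02]]' 25
python3 -c "
from h import *
to(.447,.265,.0595,175.6)"
```

```text
time_s: 17.57
tool_pos: [0.5199, -0.0585, 0.1891]
tool_rot: [179.9, 0.3, 175.6]
force: [1.2, -0.8, -1.5]
grip_width: 0.0603
grasp_force: 24.6
time_s: 18.57
tool_pos: [0.4453, 0.2652, 0.1834]
tool_rot: [-179.9, -0.1, 175.8]
force: [0.3, -1.1, -2.5]
grip_width: 0.0609
grasp_force: 24.6
time_s: 19.15
tool_pos: [0.4477, 0.264, 0.0859]
tool_rot: [180.0, 0.1, 175.5]
force: [-0.3, 0.1, -2.5]
grip_width: 0.0602
grasp_force: 24.6
t 19.15 now [0.4477 0.264  0.0859] [1.7996e+02 8.0000e-02 1.7551e+02] w 0.0602 g 24.6 | shift first [0.0008 0.001  0.0264] rows 0.6 turn [ 0.0008  0.0014 -0.0016] | after turn shift [0.0007 0.001  0.0264]
```

Place, release and rise, then work out the move to the V-block.

```bash
python3 -m jog '[[0,0,0.016,0,0,0,0.02],[0,0,0.01,0,0,0,0.02],[0,0,0,0,0,0,0.02],[0,0,0,0,0,0,0.02],[0,0,0,0,0,0,0.02],[0,0,0,0,0,0,0.02]]' 25
python3 -m jog '[[0,0,0,0,0,0,0.087],[0,0,0,0,0,0,0.087],[0,0,0,0,0,0,0.087],[0,0,0,0,0,0,0.087],[0,0,0,0,0,0,0.087],[0,0,0,0,0,0,0.087],[0,0,-0.02,0,0,0,0.087],[0,0,-0.035,0,0,0,0.087],[0,0,-0.035,0,0,0,0.087],[0,0,-0.035,0,0,0,0.087],[0,0,0,0,0,0,0.087],[0,0,0,0,0,0,0.087]]'
python3 - <<'E'
from h import *
to(.524,.0045,.13,175.5)
E
```

```text
time_s: 19.65
tool_pos: [0.4468, 0.2646, 0.0595]
tool_rot: [180.0, 0.0, 175.6]
force: [-0.1, -0.4, -2.1]
grip_width: 0.06
grasp_force: 24.7
time_s: 20.65
tool_pos: [0.4479, 0.2654, 0.1863]
tool_rot: [179.8, 0.2, 175.6]
force: [-0.6, 0.2, -0.9]
grip_width: 0.0873
grasp_force: 0.0
t 20.65 now [0.4479 0.2654 0.1863] [179.79   0.22 175.6 ] w 0.0873 g 0.0 | shift first [-0.0956 -0.2545  0.0557] rows 6.1 turn [0.0037 0.0038 0.0017] | after turn shift [-0.0963 -0.2541  0.0563]
```

```bash
python3 -m jog '[[-0.006,-0.017,0,0,0,0,0.087],[-0.012,-0.032,0,0,0,0,0.087],[-0.012,-0.032,0,0,0,0,0.087],[-0.012,-0.032,0,0,0,0,0.087],[-0.012,-0.032,0,0,0,0,0.087],[-0.012,-0.032,0,0,0,0,0.087],[-0.012,-0.032,0.02,0,0,0,0.087],[-0.012,-0.032,0.02,0,0,0,0.087],[-0.006,-0.014,0.015,0,0,0,0.087],[0,0,0,0,0,0,0.087],[0,0,0,0,0,0,0.087],[0,0,0,0,0,0,0.087]]'
python3 - <<'E'
from h import *
to(.524,.0038,.13,175.5)
a=env.read_camera('wrist'); 
to(.524,.0038,.13,175.5)
cv2.imwrite('pics/w6.png',a); t=env.read_camera('top'); cv2.imwrite('pics/t6.png',t)
b=cv2.resize(t[180:290,80:230],(480,352)); cv2.imwrite('pics/c6.png',np.vstack([np.hstack([cv2.resize(a,(480,360)),cv2.copyMakeBorder(b,0,8,0,0,0)[:360]])])[:, :800+160][:,:800])
E
```

```text
time_s: 21.65
tool_pos: [0.5222, 0.0041, 0.1283]
tool_rot: [180.0, -0.1, 175.7]
force: [0.2, 0.9, 0.2]
grip_width: 0.0872
grasp_force: 0.0
t 21.65 now [0.5222 0.0041 0.1283] [ 1.7998e+02 -7.0000e-02  1.7567e+02] w 0.0872 g 0.0 | shift first [-0.0018 -0.0002 -0.0017] rows 0.0 turn [ 0.0003 -0.0012  0.003 ] | after turn shift [-0.0018 -0.0002 -0.0017]
t 21.7 now [0.5227 0.0046 0.1289] [179.96  -0.   175.73] w 0.0871 g 0.0 | shift first [-0.0014 -0.0007 -0.0011] rows 0.0 turn [ 0.0007 -0.0001  0.0041] | after turn shift [-0.0014 -0.0007 -0.0011]
```

View pics/w6.png

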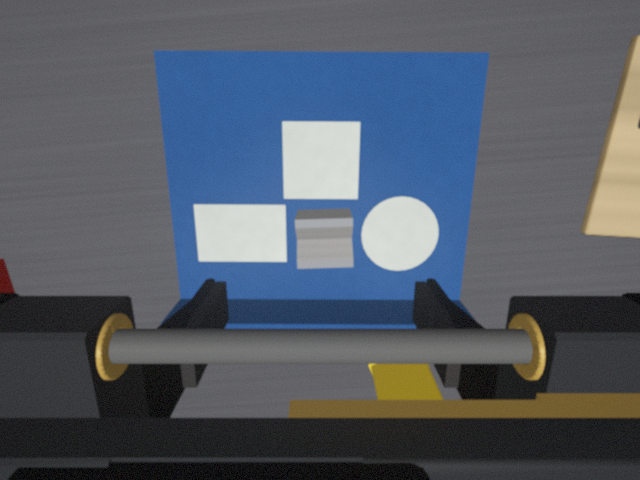

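All three bare outlines are visible: flask (240,233), tin (321,160) and can (400,233). The V-block at (324,240) is undisturbed. Measuring.

```bash
python3 - <<'E'
from h import *
im=cv2.imread('pics/w6.png'); w=cv2.inRange(im,(200,200,190),(255,255,255)); hsv=cv2.cvtColor(im,cv2.COLOR_BGR2HSV)
def rep(n,m,b,z):
    o=np.zeros_like(m); o[b[2]:b[3],b[0]:b[1]]=m[b[2]:b[3],b[0]:b[1]]
    o=max(cv2.findContours(o,0,1)[0],key=cv2.contourArea); r=cv2.minAreaRect(o)
    P=np.array([onz('wrist',*p,z)[:2] for p in cv2.boxPoints(r)]); print(n,np.round(r[0],1),P.mean(0).round(4),[np.linalg.norm(P[i]-P[i-1]).round(4) for i in (1,2)],np.degrees(np.arctan2(*(P[1]-P[0])[::-1])).round(1))
rep('tin',w,(275,368,112,205),.004); rep('can',w,(357,445,188,278),.004); rep('flask',w,(185,292,196,270),.004)
nb=cv2.inRange(hsv,(0,0,60),(179,90,199)); rep('vtop',nb,(292,357,205,275),.036); rep('vmid',nb,(292,357,205,275),.02)
im=cv2.imread('pics/t6.png'); w=cv2.inRange(im,(215,215,215),(255,255,255))
for n,b in (('vise',(445,540,135,275)),):
    h=cv2.cvtColor(im,cv2.COLOR_BGR2HSV); r=cv2.inRange(h,(0,120,60),(8,255,255))|cv2.inRange(h,(172,120,60),(179,255,255))
    o=np.zeros_like(r); o[b[2]:b[3],b[0]:b[1]]=r[b[2]:b[3],b[0]:b[1]]; c=max(cv2.findContours(o,0,1)[0],key=cv2.contourArea)
    for z in (0.015,.03,.066):
        P=np.array([onz('top',*p,z)[:2] for p in cv2.boxPoints(cv2.minAreaRect(c))]); print('vise',z,P.mean(0).round(4),[np.linalg.norm(P[i]-P[i-1]).round(4) for i in (1,2)],np.degrees(np.arctan2(*(P[1]-P[0])[::-1])).round(1))
E
```

```text
tin [321. 160.] [0.4693 0.0088] [np.float64(0.0548), np.float64(0.0555)] 85.7
can [399.5 233. ] [0.5302 0.0661] [np.float64(0.0572), np.float64(0.059)] 85.7
flask [239.5 233. ] [ 0.5204 -0.0592] [np.float64(0.0698), np.float64(0.0457)] 85.7
vtop [324.1 238.3] [0.5201 0.0071] [np.float64(0.0405), np.float64(0.0435)] 87.9
vmid [324.1 238.3] [0.5249 0.0069] [np.float64(0.043), np.float64(0.0463)] 87.9
vise 0.015 [ 0.5484 -0.322 ] [np.float64(0.1418), np.float64(0.2226)] -89.6
vise 0.03 [ 0.5469 -0.3175] [np.float64(0.1397), np.float64(0.2194)] -89.6
vise 0.066 [ 0.5434 -0.3065] [np.float64(0.1347), np.float64(0.2115)] -89.6
```

```bash
python3 - <<'E'
from h import *
t=cv2.imread('pics/t6.png'); cv2.imwrite('pics/c6.png',cv2.resize(t[175:285,75:235],None,fx=3,fy=3))
E
python3 -m jog '[[-0.001,0.0025,0.02,0,0,-0.038,0.07],[0,0,0.03,0,0,0,0.07],[0,0,0.03,0,0,0,0.07],[0,0,0.02,0,0,0,0.07],[0,0,0,0,0,0,0.07],[0,0,0,0,0,0,0.07],[0,0,0,0,0,0,0.07]]'
python3 -c "
from h import *
to(.524,.007,.0075,177.9)"
```

```text
time_s: 22.33
tool_pos: [0.5253, 0.0061, 0.0304]
tool_rot: [180.0, 0.2, 177.9]
force: [1.3, -0.8, 0.5]
grip_width: 0.0699
grasp_force: 0.0
t 22.33 now [0.5253 0.0061 0.0304] [1.7996e+02 1.5000e-01 1.7785e+02] w 0.0699 g 0.0 | shift first [0.0014 0.0008 0.0229] rows 0.5 turn [ 0.0008  0.0026 -0.0008] | after turn shift [0.0013 0.0008 0.0229]
```

View pics/c6.png

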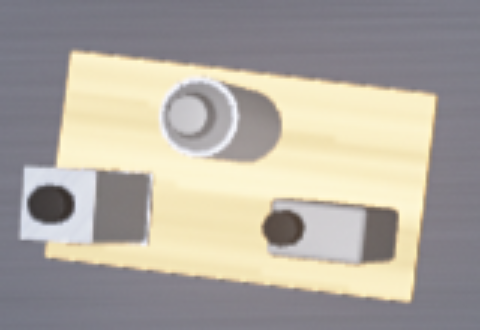

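The crop shows all three standing upright on the board. Gripping the V-block by its ends.

```bash
python3 -m jog '[[0.001,0.001,0.012,0,0,0,0.07],[0,0,0.0095,0,0,0,0.07],[0,0,0,0,0,0,0.07],[0,0,0,0,0,0,0.07],[0,0,0,0,0,0,0.02],[0,0,0,0,0,0,0.02],[0,0,0,0,0,0,0.02],[0,0,0,0,0,0,0.02],[0,0,0,0,0,0,0.02],[0,0,0,0,0,0,0.02],[0,0,0,0,0,0,0.02],[0,0,0,0,0,0,0.02]]' 25
python3 -m jog '[[0,0,-0.01,0,0,0,0.02],[0,0,-0.03,0,0,0,0.02],[0,0,-0.035,0,0,0,0.02],[0,0,-0.035,0,0,0,0.02],[0,0,-0.03,0,0,0,0.02],[0,0,-0.03,0,0,0,0.02],[0,0,0,0,0,0,0.02],[0,0,0,0,0,0,0.02],[0,0,0,0,0,0,0.02]]' 25
python3 -c "
from h import *
to(.535,-.2,.25,177.9)"
```

```text
time_s: 23.33
tool_pos: [0.523, 0.0064, 0.0074]
tool_rot: [180.0, 0.0, 177.8]
force: [0.8, -0.1, 1.4]
grip_width: 0.0397
grasp_force: 25.0
time_s: 24.08
tool_pos: [0.5218, 0.0062, 0.1762]
tool_rot: [-180.0, -0.1, 177.8]
force: [-0.8, -0.3, -3.6]
grip_width: 0.0397
grasp_force: 25.0
t 24.08 now [0.5218 0.0062 0.1762] [-1.7999e+02 -1.2000e-01  1.7777e+02] w 0.0397 g 25.0 | shift first [-0.0211 -0.2056 -0.0739] rows 4.9 turn [-0.0001 -0.0022 -0.0022] | after turn shift [-0.0208 -0.2056 -0.0738]
```

```bash
python3 -m jog '[[-0.003,-0.02,-0.01,0,0,0,0.02],[-0.005,-0.032,-0.01,0,0,0,0.02],[-0.005,-0.032,-0.01,0,0,0,0.02],[-0.005,-0.032,-0.01,0,0,0,0.02],[-0.005,-0.032,-0.01,0,0,0,0.02],[-0.005,-0.032,-0.01,0,0,0,0.02],[-0.005,-0.032,-0.01,0,0,0,0.02],[-0.005,-0.032,-0.004,0,0,0,0.02],[-0.005,-0.032,0,0,0,0,0.02],[-0.005,-0.028,0,0,0,0,0.02],[-0.002,-0.01,0,0,0,0,0.02],[0,0,0,0,0,0,0.02]]' 25
python3 -m jog '[[0,0,0,0,0,0,0.02],[0,0,0,0,0,0,0.02],[0,0,0,0,0,0,0.02]]' 25
python3 - <<'E'
from h import *; import pickle
to(.545,-.32,.25,180)
pickle.dump(env.get_calibration('wrist'),open('w7.pkl','wb')); cv2.imwrite('pics/w7.png',env.read_camera('wrist'))
E
```

```text
time_s: 25.08
tool_pos: [0.5583, -0.313, 0.2484]
tool_rot: [-179.9, -0.3, 177.4]
force: [-0.4, 1.2, -3.9]
grip_width: 0.0394
grasp_force: 25.0
time_s: 25.33
tool_pos: [0.5611, -0.307, 0.2505]
tool_rot: [179.9, -0.1, 177.9]
force: [-0.3, 0.8, -4.4]
grip_width: 0.0401
grasp_force: 25.0
t 25.33 now [ 0.5611 -0.307   0.2505] [ 1.7989e+02 -5.0000e-02  1.7794e+02] w 0.0401 g 25.0 | shift first [ 0.0157 -0.0135  0.0005] rows 0.4 turn [ 0.0019 -0.0009 -0.036 ] | after turn shift [ 0.0161 -0.013   0.0005]
```

View pics/w7.png

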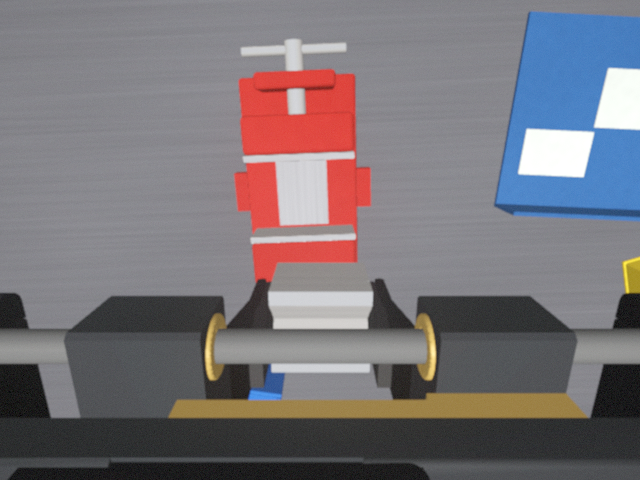

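The vise fills the upper middle of the view. The near jaw's steel strip is at row 157 (columns 243–354) and the far jaw's strip at row 238 (251–355), with the bed between. I'll work out the jaw faces from these.

```bash
python3 - <<'E'
from h import *; import pickle
cal=pickle.load(open('w7.pkl','rb')); im=cv2.imread('pics/w7.png'); hsv=cv2.cvtColor(im,cv2.COLOR_BGR2HSV)
W=lambda p,z=.066:onz('wrist',*p,z,cal)[:2]
for x in (262,340): print(x,[tuple(int(q) for q in im[y,x]) for y in range(148,166)],'\n',[tuple(int(q) for q in im[y,x]) for y in range(222,246)])
wh=cv2.inRange(hsv,(0,0,185),(179,50,255))
R=[]
for n,b in (('near',(238,360,146,166)),('far',(245,362,222,248))):
    o=np.zeros_like(wh); o[b[2]:b[3],b[0]:b[1]]=wh[b[2]:b[3],b[0]:b[1]]
    if n=='near': o[158:,270:332]=0
    c=max(cv2.findContours(o,0,1)[0],key=cv2.contourArea); r=cv2.minAreaRect(c); P=np.array([W(p) for p in cv2.boxPoints(r)]); print(n,cv2.boxPoints(r).round(0).tolist(),P.round(4).tolist(),P.mean(0).round(4)); R.append(P.mean(0))
d=R[1]-R[0]; print('mid',(R[0]+R[1])/2,'dist',np.linalg.norm(d),'yaw',np.degrees(np.arctan2(d[1],d[0])))
# red base hull
E
```

```text
262 [(72, 76, 228), (72, 78, 229), (67, 72, 227), (71, 77, 224), (68, 73, 218), (64, 70, 207), (105, 108, 188), (176, 177, 189), (210, 209, 210), (213, 210, 211), (212, 209, 208), (212, 209, 208), (211, 206, 208), (190, 188, 205), (139, 140, 213), (82, 89, 225), (71, 79, 228), (69, 76, 227)] 
 [(73, 79, 227), (78, 83, 229), (73, 78, 227), (77, 81, 228), (75, 83, 225), (94, 98, 213), (120, 123, 181), (137, 138, 152), (139, 143, 146), (137, 143, 146), (137, 139, 146), (136, 139, 144), (138, 142, 148), (139, 142, 145), (148, 149, 153), (183, 181, 184), (209, 206, 206), (214, 211, 210), (213, 210, 209), (211, 207, 207), (191, 188, 203), (133, 134, 205), (75, 80, 215), (67, 73, 221)]
340 [(65, 74, 220), (60, 65, 213), (56, 60, 201), (99, 100, 179), (168, 166, 180), (206, 203, 202), (216, 211, 210), (214, 211, 210), (218, 214, 212), (215, 211, 211), (192, 190, 208), (128, 127, 211), (69, 78, 220), (65, 73, 224), (64, 73, 222), (68, 73, 223), (69, 71, 221), (68, 74, 222)] 
 [(68, 77, 225), (77, 81, 225), (94, 97, 212), (118, 121, 180), (135, 139, 152), (137, 139, 145), (135, 137, 142), (136, 137, 146), (137, 139, 144), (137, 139, 146), (136, 137, 144), (147, 147, 152), (179, 177, 181), (207, 203, 203), (214, 210, 210), (216, 213, 212), (217, 213, 213), (196, 193, 207), (135, 135, 208), (83, 85, 221), (72, 75, 225), (74, 79, 226), (70, 78, 225), (68, 75, 224)]
near [[243.0, 155.0], [354.0, 151.0], [354.0, 158.0], [243.0, 162.0]] [[0.505, -0.3743], [0.5048, -0.2753], [0.511, -0.2751], [0.5113, -0.3746]] [ 0.508  -0.3248]
far [[251.0, 237.0], [355.0, 233.0], [355.0, 239.0], [251.0, 243.0]] [[0.5811, -0.3739], [0.5808, -0.2751], [0.5868, -0.275], [0.5872, -0.3742]] [ 0.584  -0.3246]
mid [ 0.54598049 -0.32470192] dist 0.07594425730943422 yaw 0.19860837678294876
```

```bash
python3 -m jog '[[0.0075,-0.009,0,0,0,-0.04,0.02],[0.0075,-0.009,0.01,0,0,0,0.02],[0,0,0.03,0,0,0,0.02],[0,0,0.035,0,0,0,0.02],[0,0,0.035,0,0,0,0.02],[0,0,0.03,0,0,0,0.02],[0,0,0.015,0,0,0,0.02],[0,0,0,0,0,0,0.02],[0,0,0,0,0,0,0.02],[0,0,0,0,0,0,0.02],[0,0,0,0,0,0,0.02]]' 25
python3 -c "
from h import *
to(.546,-.3245,.0345,-179.8)"
```

```text
time_s: 26.3
tool_pos: [0.5465, -0.328, 0.0984]
tool_rot: [-179.9, 0.2, -179.9]
force: [0.7, 0.1, -3.2]
grip_width: 0.0397
grasp_force: 25.0
t 26.3 now [ 0.5465 -0.328   0.0984] [-179.91    0.19 -179.95] w 0.0397 g 25.0 | shift first [0.0007 0.0036 0.0638] rows 1.5 turn [-0.0015  0.0033 -0.0026] | after turn shift [0.0005 0.0035 0.0639]
```

```bash
python3 -m jog '[[0,0.003,0.02,0,0,0,0.02],[0,0,0.025,0,0,0,0.02],[0,0,0.01,0,0,0,0.02],[0,0,0.0055,0,0,0,0.02],[0,0,0,0,0,0,0.02],[0,0,0,0,0,0,0.02],[0,0,0,0,0,0,0.02],[0,0,0,0,0,0,0.02]]' 25
python3 -c "
from h import *
to(.546,-.3245,.0345,-179.8)"
```

```text
time_s: 26.97
tool_pos: [0.5462, -0.3248, 0.0372]
tool_rot: [-179.9, 0.1, -179.9]
force: [0.3, 0.0, -4.3]
grip_width: 0.0399
grasp_force: 25.0
t 26.97 now [ 0.5462 -0.3248  0.0372] [-1.7995e+02  1.3000e-01 -1.7994e+02] w 0.0399 g 25.0 | shift first [0.0003 0.0003 0.0027] rows 0.1 turn [-0.001   0.0022 -0.0024] | after turn shift [0.0002 0.0003 0.0027]
```

```bash
python3 -m jog '[[0,0,0.0028,0,0,0,0.02],[0,0,0,0,0,0,0.02],[0,0,0,0,0,0,0.02],[0,0,0,0,0,0,0.02]]' 25
python3 -m jog '[[0,0,0,0,0,0,0.07],[0,0,0,0,0,0,0.07],[0,0,0,0,0,0,0.07],[0,0,0,0,0,0,0.07],[0,0,0,0,0,0,0.07],[0,0,-0.01,0,0,0,0.087],[0,0,-0.03,0,0,0,0.087],[0,0,-0.035,0,0,0,0.087],[0,0,-0.035,0,0,0,0.087],[0,0,-0.03,0,0,0,0.087],[0,0,0,0,0,0,0.087],[0,0,0,0,0,0,0.087]]'
python3 - <<'E'
from h import *
to(.5177,.3358,.19,175.5)
t=env.read_camera('wrist'); cv2.imwrite('pics/w8.png',t)
E
```

```text
time_s: 27.3
tool_pos: [0.546, -0.3244, 0.0335]
tool_rot: [-180.0, 0.1, -179.9]
force: [1.2, -0.0, -1.4]
grip_width: 0.0398
grasp_force: 25.0
time_s: 28.3
tool_pos: [0.5465, -0.3251, 0.1761]
tool_rot: [-179.9, 0.3, -179.9]
force: [-0.1, -0.1, -1.1]
grip_width: 0.087
grasp_force: 0.0
t 28.3 now [ 0.5465 -0.3251  0.1761] [-179.9     0.28 -179.94] w 0.087 g 0.0 | shift first [ 0.0281  0.661  -0.0152] rows 15.9 turn [-0.0015  0.0049  0.0795] | after turn shift [ 0.0806  0.6566 -0.0139]
```

View pics/w8.png

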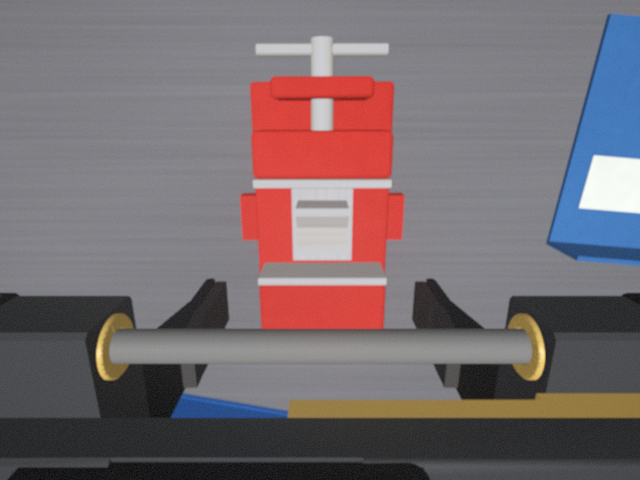

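```bash
python3 -c "
from h import *
print([onz('wrist',u,v,z).round(4) for u,v,z in ((322,201,.062),(297,205,.062),(349,205,.062),(322,245,.062))])"
python3 -m jog '[[0.004,0.02,0,0,0,0.08,0.087],[0.0085,0.034,-0.001,0,0,0,0.087],[0.0085,0.034,-0.001,0,0,0,0.087],[0.0085,0.034,-0.001,0,0,0,0.087],[0.0085,0.034,-0.001,0,0,0,0.087],[0.0085,0.034,-0.001,0,0,0,0.087],[0.0085,0.034,-0.001,0,0,0,0.087],[0.0085,0.034,-0.001,0,0,0,0.087],[0.0085,0.034,-0.001,0,0,0,0.087],[0.0085,0.034,-0.001,0,0,0,0.087],[0.0085,0.034,-0.001,0,0,0,0.087],[0.0085,0.034,0,0,0,0,0.087]]'
python3 -m jog '[[0.0085,0.034,0,0,0,0,0.087],[0.0085,0.034,0,0,0,0,0.087],[0.0085,0.034,0,0,0,0,0.087],[0.0085,0.034,0,0,0,0,0.087],[0.008,0.03,0,0,0,0,0.087],[0.004,0.016,0,0,0,0,0.087],[0,0,0,0,0,0,0.087],[0,0,0,0,0,0,0.087],[0,0,0,0,0,0,0.087]]'
python3 - <<'E'
from h import *
to(.4468,.265,.06,175.6)
E
```

```text
[array([ 0.5195, -0.3236,  0.062 ]), array([ 0.5224, -0.3419,  0.062 ]), array([ 0.5224, -0.3038,  0.062 ]), array([ 0.5532, -0.3235,  0.062 ])]
time_s: 29.35
tool_pos: [0.476, 0.0776, 0.182]
tool_rot: [-180.0, -0.1, 175.5]
force: [0.4, 0.3, -0.4]
grip_width: 0.087
grasp_force: 0.0
time_s: 30.1
tool_pos: [0.4459, 0.2596, 0.182]
tool_rot: [-179.9, -0.1, 175.4]
force: [0.2, -0.7, -0.1]
grip_width: 0.0875
grasp_force: 0.0
t 30.1 now [0.4459 0.2596 0.182 ] [-1.7988e+02 -6.0000e-02  1.7542e+02] w 0.0875 g 0.0 | shift first [-0.0006  0.0057  0.122 ] rows 2.9 turn [-0.0021 -0.0011 -0.0031] | after turn shift [-0.0005  0.0055  0.122 ]
```

```bash
python3 -m jog '[[0,0.0055,0.01,0,0,0,0.087],[0,0,0.03,0,0,0,0.087],[0,0,0.035,0,0,0,0.087],[0,0,0.03,0,0,0,0.087],[0,0,0.016,0,0,0,0.087],[0,0,0,0,0,0,0.087],[0,0,0,0,0,0,0.087],[0,0,0,0,0,0,0.087]]' 25
python3 -m jog '[[0,0,0,0,0,0,0.02],[0,0,0,0,0,0,0.02],[0,0,0,0,0,0,0.02],[0,0,0,0,0,0,0.02],[0,0,0,0,0,0,0.02],[0,0,0,0,0,0,0.02],[0,0,0,0,0,0,0.02]]' 25
python3 -c "
from h import *
to(.5195,-.0585,.0555,175.6)"
```

```text
time_s: 30.77
tool_pos: [0.4475, 0.2666, 0.063]
tool_rot: [179.9, 0.1, 175.4]
force: [-0.1, 0.0, -0.7]
grip_width: 0.087
grasp_force: 0.0
time_s: 31.35
tool_pos: [0.4468, 0.2664, 0.0624]
tool_rot: [-180.0, 0.0, 175.5]
force: [-1.3, -1.4, 3.6]
grip_width: 0.0599
grasp_force: 24.8
t 31.35 now [0.4468 0.2664 0.0624] [-1.8000e+02  2.0000e-02  1.7548e+02] w 0.0599 g 24.8 | shift first [-0.0981 -0.3181  0.007 ] rows 7.6 turn [-0.0001  0.0004 -0.0021] | after turn shift [-0.0975 -0.3183  0.0069]
```

```bash
python3 -m jog '[[0,0,-0.01,0,0,0,0.02],[0,0,-0.02,0,0,0,0.02],[0,0,-0.03,0,0,0,0.02],[0,0,-0.03,0,0,0,0.02],[0,0,-0.03,0,0,0,0.02],[0,0,-0.005,0,0,0,0.02]]' 25
python3 -m jog '[[-0.007,-0.022,0,0,0,0,0.02],[-0.0105,-0.035,0,0,0,0,0.02],[-0.0105,-0.035,0,0,0,0,0.02],[-0.0105,-0.035,0,0,0,0,0.02],[-0.0105,-0.035,0,0,0,0,0.02],[-0.0105,-0.035,0,0,0,0,0.02],[-0.0105,-0.035,0,0,0,0,0.02],[-0.0105,-0.035,0,0,0,0,0.02],[-0.0105,-0.029,0,0,0,0,0.02],[-0.007,-0.022,0,0,0,0,0.02],[0,0,0,0,0,0,0.02],[0,0,0,0,0,0,0.02]]' 25
python3 -m jog '[[0,0,0.01,0,0,0,0.02],[0,0,0.03,0,0,0,0.02],[0,0,0.03,0,0,0,0.02],[0,0,0.025,0,0,0,0.02],[0,0,0,0,0,0,0.02],[0,0,0,0,0,0,0.02],[0,0,0,0,0,0,0.02]]' 25
python3 -c "
from h import *
to(.5192,-.0585,.0595,175.5)"
```

```text
time_s: 31.85
tool_pos: [0.4488, 0.2684, 0.1926]
tool_rot: [179.6, 0.4, 175.5]
force: [1.5, 0.6, -1.7]
grip_width: 0.0601
grasp_force: 24.8
time_s: 32.85
tool_pos: [0.5185, -0.0596, 0.1861]
tool_rot: [-180.0, -0.1, 175.3]
force: [-0.2, 0.4, -2.4]
grip_width: 0.0601
grasp_force: 24.8
time_s: 33.43
tool_pos: [0.5199, -0.0573, 0.0929]
tool_rot: [180.0, 0.1, 175.6]
force: [0.5, -0.7, -1.9]
grip_width: 0.0601
grasp_force: 24.8
t 33.43 now [ 0.5199 -0.0573  0.0929] [1.7998e+02 8.0000e-02 1.7557e+02] w 0.0601 g 24.8 | shift first [ 0.0007 -0.0013  0.0334] rows 0.8 turn [0.0003 0.0013 0.0012] | after turn shift [ 0.0006 -0.0013  0.0334]
```

```bash
python3 -m jog '[[0,-0.001,0.018,0,0,0,0.02],[0,0,0.010,0,0,0,0.02],[0,0,0.005,0,0,0,0.02],[0,0,0,0,0,0,0.02],[0,0,0,0,0,0,0.02],[0,0,0,0,0,0,0.02],[0,0,0,0,0,0,0.02]]' 25
python3 -m jog '[[0,0,0,0,0,0,0.087],[0,0,0,0,0,0,0.087],[0,0,0,0,0,0,0.087],[0,0,0,0,0,0,0.087],[0,0,0,0,0,0,0.087],[0,0,0,0,0,0,0.087],[0,0,-0.02,0,0,0,0.087],[0,0,-0.035,0,0,0,0.087],[0,0,-0.035,0,0,0,0.087],[0,0,-0.035,0,0,0,0.087],[0,0,0,0,0,0,0.087],[0,0,0,0,0,0,0.087]]'
python3 -m jog '[[0.002,0.023,0,0,0,0,0.087],[0.0025,0.035,0,0,0,0,0.087],[0.0025,0.035,0,0,0,0,0.087],[0.0025,0.035,0,0,0,0,0.087],[0.0025,0.035,0,0,0,0,0.087],[0.0025,0.035,0,0,0,0,0.087],[0.0025,0.035,0,0,0,0,0.087],[0.0025,0.035,0,0,0,0,0.087],[0.0025,0.035,0,0,0,0,0.087],[0.0025,0.035,0,0,0,0,0.087],[0.0025,0.035,0,0,0,0,0.087],[0.002,0.02,0,0,0,0,0.087]]'
python3 -m jog '[[0,0,0,0,0,0,0.087],[0,0,0,0,0,0,0.087],[0,0,0,0,0,0,0.087]]'
python3 -c "
from h import *
to(.5189,.3366,.061,175.5)"
```

```text
time_s: 34.02
tool_pos: [0.5195, -0.0591, 0.0596]
tool_rot: [180.0, 0.1, 175.5]
force: [0.4, 0.5, -2.1]
grip_width: 0.0604
grasp_force: 24.8
time_s: 35.02
tool_pos: [0.5207, -0.0592, 0.1862]
tool_rot: [179.9, 0.3, 175.5]
force: [0.5, 0.4, -0.4]
grip_width: 0.0868
grasp_force: 0.0
time_s: 36.02
tool_pos: [0.5188, 0.3395, 0.1815]
tool_rot: [-180.0, -0.2, 175.7]
force: [-0.1, 0.8, 0.2]
grip_width: 0.0868
grasp_force: 0.0
time_s: 36.27
tool_pos: [0.5209, 0.3333, 0.1824]
tool_rot: [-179.8, -0.1, 175.4]
force: [-0.4, -0.0, 0.2]
grip_width: 0.0868
grasp_force: 0.0
t 36.27 now [0.5209 0.3333 0.1824] [-1.7985e+02 -8.0000e-02  1.7543e+02] w 0.0868 g 0.0 | shift first [0.0021 0.0035 0.1214] rows 2.9 turn [-0.0026 -0.0014 -0.0013] | after turn shift [0.0023 0.0032 0.1214]
```

```bash
python3 -m jog '[[0.001,0.0032,0.01,0,0,0,0.087],[0,0,0.03,0,0,0,0.087],[0,0,0.035,0,0,0,0.087],[0,0,0.03,0,0,0,0.087],[0,0,0.016,0,0,0,0.087],[0,0,0,0,0,0,0.087],[0,0,0,0,0,0,0.087],[0,0,0,0,0,0,0.087]]' 25
python3 -m jog '[[0,0,0,0,0,0,0.02],[0,0,0,0,0,0,0.02],[0,0,0,0,0,0,0.02],[0,0,0,0,0,0,0.02],[0,0,0,0,0,0,0.02],[0,0,0,0,0,0,0.02],[0,0,0,0,0,0,0.02],[0,0,0,0,0,0,0.02],[0,0,0,0,0,0,0.02]]' 25
python3 -m jog '[[0,0,-0.01,0,0,0,0.02],[0,0,-0.02,0,0,0,0.02],[0,0,-0.03,0,0,0,0.02],[0,0,-0.03,0,0,0,0.02],[0,0,-0.03,0,0,0,0.02],[0,0,-0.005,0,0,0,0.02],[0,0,0,0,0,0,0.02],[0,0,0,0,0,0,0.02]]' 25
python3 -c "
from h import *
to(.529,.0655,.06,175.5)"
```

```text
time_s: 36.93
tool_pos: [0.5215, 0.338, 0.0643]
tool_rot: [179.9, 0.1, 175.4]
force: [0.2, -0.1, 0.6]
grip_width: 0.0869
grasp_force: 0.0
time_s: 37.68
tool_pos: [0.5205, 0.3377, 0.0631]
tool_rot: [-180.0, 0.0, 175.5]
force: [-0.6, -1.9, 2.6]
grip_width: 0.0497
grasp_force: 24.9
time_s: 38.35
tool_pos: [0.5195, 0.338, 0.1867]
tool_rot: [-180.0, -0.1, 175.5]
force: [-1.1, 0.0, -4.0]
grip_width: 0.0492
grasp_force: 24.9
t 38.35 now [0.5195 0.338  0.1867] [-1.7995e+02 -8.0000e-02  1.7550e+02] w 0.0492 g 24.9 | shift first [-0.031  -0.2709  0.1269] rows 6.5 turn [-0.0008 -0.0015  0.    ] | after turn shift [-0.0308 -0.271   0.1267]
```

```bash
python3 -m jog '[[-0.0025,-0.02,0,0,0,0,0.02],[-0.0038,-0.033,0,0,0,0,0.02],[-0.0038,-0.033,0,0,0,0,0.02],[-0.0038,-0.033,0,0,0,0,0.02],[-0.0038,-0.033,0,0,0,0,0.02],[-0.0038,-0.033,0,0,0,0,0.02],[-0.0038,-0.033,0,0,0,0,0.02],[-0.0038,-0.033,0,0,0,0,0.02],[-0.0029,-0.02,0,0,0,0,0.02],[0,0,0,0,0,0,0.02],[0,0,0,0,0,0,0.02],[0,0,0,0,0,0,0.02]]' 25
python3 -m jog '[[0,0,0.01,0,0,0,0.02],[0,0,0.03,0,0,0,0.02],[0,0,0.03,0,0,0,0.02],[0,0,0.025,0,0,0,0.02],[0,0,0,0,0,0,0.02],[0,0,0,0,0,0,0.02],[0,0,0,0,0,0,0.02]]' 25
python3 -c "
from h import *
to(.53,.0655,.06,175.5)"
```

```text
time_s: 39.35
tool_pos: [0.5297, 0.0665, 0.1861]
tool_rot: [-180.0, -0.2, 175.5]
force: [-0.2, 1.1, -3.5]
grip_width: 0.05
grasp_force: 24.9
time_s: 39.93
tool_pos: [0.5317, 0.0663, 0.0938]
tool_rot: [180.0, 0.1, 175.6]
force: [-0.5, 0.4, -3.8]
grip_width: 0.0492
grasp_force: 24.9
t 39.93 now [0.5317 0.0663 0.0938] [1.7998e+02 8.0000e-02 1.7556e+02] w 0.0492 g 24.9 | shift first [ 0.0017 -0.001   0.0338] rows 0.8 turn [0.0003 0.0014 0.001 ] | after turn shift [ 0.0016 -0.001   0.0338]
```

```bash
python3 -m jog '[[0.001,-0.001,0.018,0,0,0,0.02],[0,0,0.010,0,0,0,0.02],[0,0,0.005,0,0,0,0.02],[0,0,0,0,0,0,0.02],[0,0,0,0,0,0,0.02],[0,0,0,0,0,0,0.02],[0,0,0,0,0,0,0.02]]' 25
python3 -m jog '[[0,0,0,0,0,0,0.087],[0,0,0,0,0,0,0.087],[0,0,0,0,0,0,0.087],[0,0,0,0,0,0,0.087],[0,0,0,0,0,0,0.087],[0,0,0,0,0,0,0.087],[0,0,-0.02,0,0,0,0.087],[0,0,-0.035,0,0,0,0.087],[0,0,-0.035,0,0,0,0.087],[0,0,-0.035,0,0,0,0.087],[0,0,0,0,0,0,0.087],[0,0,0,0,0,0,0.087]]'
python3 -m jog '[[0.0045,0.018,0,0,0,0,0.087],[0.0077,0.032,0,0,0,0,0.087],[0.0077,0.032,0,0,0,0,0.087],[0.0077,0.032,0,0,0,0,0.087],[0.0077,0.032,0,0,0,0,0.087],[0.0077,0.032,0,0,0,0,0.087],[0.0077,0.032,0,0,0,0,0.087],[0.0077,0.032,0,0,0,0,0.087],[0.0077,0.032,0,0,0,0,0.087],[0.0077,0.032,0,0,0,0,0.087],[0.0077,0.032,0,0,0,0,0.087],[0.0085,0.014,0,0,0,0,0.087]]'
python3 -m jog '[[0,0,0,0,0,0,0.087],[0,0,0,0,0,0,0.087],[0,0,0,0,0,0,0.087]]'
python3 -c "
from h import *
to(.4686,.4237,.057,175.5)"
```

```text
time_s: 40.52
tool_pos: [0.5306, 0.0648, 0.0608]
tool_rot: [180.0, 0.1, 175.5]
force: [0.2, -0.0, -3.6]
grip_width: 0.0495
grasp_force: 24.9
time_s: 41.52
tool_pos: [0.5315, 0.0649, 0.1874]
tool_rot: [179.9, 0.3, 175.5]
force: [-0.9, -0.7, -0.5]
grip_width: 0.0871
grasp_force: 0.0
time_s: 42.52
tool_pos: [0.4652, 0.427, 0.1824]
tool_rot: [-180.0, -0.2, 175.7]
force: [-0.7, 0.4, 0.3]
grip_width: 0.0868
grasp_force: 0.0
time_s: 42.77
tool_pos: [0.4682, 0.4208, 0.1837]
tool_rot: [-179.9, -0.0, 175.4]
force: [0.5, -0.5, -0.3]
grip_width: 0.087
grasp_force: 0.0
t 42.77 now [0.4682 0.4208 0.1837] [-1.7985e+02 -3.0000e-02  1.7541e+02] w 0.087 g 0.0 | shift first [-0.0003  0.0033  0.1267] rows 3.0 turn [-0.0026 -0.0006 -0.0016] | after turn shift [-0.0002  0.0029  0.1267]
```

```bash
python3 -m jog '[[0,0.003,0.01,0,0,0,0.087],[0,0,0.03,0,0,0,0.087],[0,0,0.035,0,0,0,0.087],[0,0,0.03,0,0,0,0.087],[0,0,0.019,0,0,0,0.087],[0,0,0,0,0,0,0.087],[0,0,0,0,0,0,0.087],[0,0,0,0,0,0,0.087]]' 25
python3 -m jog '[[0,0,0,0,0,0,0.02],[0,0,0,0,0,0,0.02],[0,0,0,0,0,0,0.02],[0,0,0,0,0,0,0.02],[0,0,0,0,0,0,0.02],[0,0,0,0,0,0,0.02],[0,0,0,0,0,0,0.02],[0,0,0,0,0,0,0.02],[0,0,0,0,0,0,0.02],[0,0,0,0,0,0,0.02]]' 25
python3 -m jog '[[0,0,-0.01,0,0,0,0.02],[0,0,-0.02,0,0,0,0.02],[0,0,-0.03,0,0,0,0.02],[0,0,-0.03,0,0,0,0.02],[0,0,-0.03,0,0,0,0.02],[0,0,-0.005,0,0,0,0.02],[0,0,0,0,0,0,0.02],[0,0,0,0,0,0,0.02]]' 25
python3 -c "
from h import *
to(.469,.0088,.06,175.5)"
```

```text
time_s: 43.43
tool_pos: [0.4694, 0.4255, 0.0623]
tool_rot: [179.9, 0.1, 175.4]
force: [0.2, 1.1, 0.2]
grip_width: 0.0868
grasp_force: 0.0
time_s: 44.27
tool_pos: [0.4681, 0.4252, 0.061]
tool_rot: [-180.0, -0.0, 175.5]
force: [-0.3, -1.6, 1.4]
grip_width: 0.0458
grasp_force: 25.0
time_s: 44.93
tool_pos: [0.4674, 0.4253, 0.1849]
tool_rot: [-180.0, -0.1, 175.5]
force: [-0.4, -0.8, -3.9]
grip_width: 0.046
grasp_force: 25.0
t 44.93 now [0.4674 0.4253 0.1849] [-1.7995e+02 -6.0000e-02  1.7550e+02] w 0.046 g 25.0 | shift first [-0.0344 -0.415   0.1252] rows 10.0 turn [-0.0009 -0.001  -0.0001] | after turn shift [-0.0342 -0.4151  0.1249]
```

```bash
python3 -m jog '[[-0.002,-0.02,0,0,0,0,0.02],[-0.0028,-0.035,0,0,0,0,0.02],[-0.0028,-0.035,0,0,0,0,0.02],[-0.0028,-0.035,0,0,0,0,0.02],[-0.0028,-0.035,0,0,0,0,0.02],[-0.0028,-0.035,0,0,0,0,0.02],[-0.0028,-0.035,0,0,0,0,0.02],[-0.0028,-0.035,0,0,0,0,0.02],[-0.0028,-0.035,0,0,0,0,0.02],[-0.0028,-0.035,0,0,0,0,0.02],[-0.0028,-0.035,0,0,0,0,0.02],[-0.0028,-0.027,0,0,0,0,0.02]]' 25
python3 -m jog '[[-0.0014,-0.018,0,0,0,0,0.02],[0,0,0,0,0,0,0.02],[0,0,0,0,0,0,0.02],[0,0,0,0,0,0,0.02],[0,0,0.01,0,0,0,0.02],[0,0,0.03,0,0,0,0.02],[0,0,0.03,0,0,0,0.02],[0,0,0.025,0,0,0,0.02],[0,0,0,0,0,0,0.02],[0,0,0,0,0,0,0.02],[0,0,0,0,0,0,0.02]]' 25
python3 -c "
from h import *
to(.469,.0088,.058,175.5)"
```

```text
time_s: 45.93
tool_pos: [0.4675, 0.0239, 0.1837]
tool_rot: [-179.9, -0.2, 175.4]
force: [0.7, -1.0, -2.7]
grip_width: 0.0457
grasp_force: 25.0
time_s: 46.85
tool_pos: [0.4703, 0.0098, 0.0918]
tool_rot: [180.0, 0.1, 175.5]
force: [0.2, 0.3, -2.8]
grip_width: 0.0457
grasp_force: 25.0
t 46.85 now [0.4703 0.0098 0.0918] [1.8000e+02 7.0000e-02 1.7555e+02] w 0.0457 g 25.0 | shift first [ 0.0013 -0.0011  0.0338] rows 0.8 turn [0.0001 0.0013 0.0008] | after turn shift [ 0.0012 -0.0011  0.0338]
```

```bash
python3 -m jog '[[0.001,-0.001,0.018,0,0,0,0.02],[0,0,0.010,0,0,0,0.02],[0,0,0.005,0,0,0,0.02],[0,0,0,0,0,0,0.02],[0,0,0,0,0,0,0.02],[0,0,0,0,0,0,0.02],[0,0,0,0,0,0,0.02]]' 25
python3 -m jog '[[0,0,0,0,0,0,0.087],[0,0,0,0,0,0,0.087],[0,0,0,0,0,0,0.087],[0,0,0,0,0,0,0.087],[0,0,0,0,0,0,0.087],[0,0,0,0,0,0,0.087],[0,0,-0.02,0,0,0,0.087],[0,0,-0.035,0,0,0,0.087],[0,0,-0.035,0,0,0,0.087],[0,0,-0.035,0,0,0,0.087],[0,0,-0.035,0,0,0,0.087],[0,0,-0.03,0,0,0,0.087]]'
python3 -m jog '[[0,0.02,0,0,0,0,0.087],[0,0.035,0,0,0,0,0.087],[0,0.035,0,0,0,0,0.087],[0,0.035,0,0,0,0,0.087],[0,0.035,0,0,0,0,0.087],[0,0.035,0,0,0,0,0.087],[0,0.035,0,0,0,0,0.087],[0,0.035,0,0,0,0,0.087],[0,0.035,0,0,0,0,0.087],[0,0.03,0,0,0,0,0.087],[0,0,0,0,0,0,0.087],[0,0,0,0,0,0,0.087]]'
python3 - <<'E'
from h import *
to(.469,.35,.25,175.5)
t=env.read_camera('top'); cv2.imwrite('pics/t9.png',t); cv2.imwrite('pics/c9.png',cv2.resize(t[130:290,255:535],None,fx=2.8,fy=2.8,interpolation=cv2.INTER_CUBIC))
E
```

```text
time_s: 47.43
tool_pos: [0.4691, 0.0084, 0.0587]
tool_rot: [180.0, 0.1, 175.5]
force: [0.2, -0.3, -4.1]
grip_width: 0.046
grasp_force: 25.0
time_s: 48.43
tool_pos: [0.4686, 0.0082, 0.2506]
tool_rot: [179.9, 0.1, 175.5]
force: [0.8, -0.2, -0.3]
grip_width: 0.0869
grasp_force: 0.0
time_s: 49.43
tool_pos: [0.4934, 0.3393, 0.247]
tool_rot: [-179.9, -0.1, 175.7]
force: [0.2, -0.8, 0.1]
grip_width: 0.0869
grasp_force: 0.0
t 49.43 now [0.4934 0.3393 0.247 ] [-1.7992e+02 -6.0000e-02  1.7571e+02] w 0.0869 g 0.0 | shift first [ 0.0252  0.0089 -0.003 ] rows 0.6 turn [-0.0013 -0.001   0.0037] | after turn shift [ 0.0252  0.0088 -0.003 ]
```

View pics/c9.png

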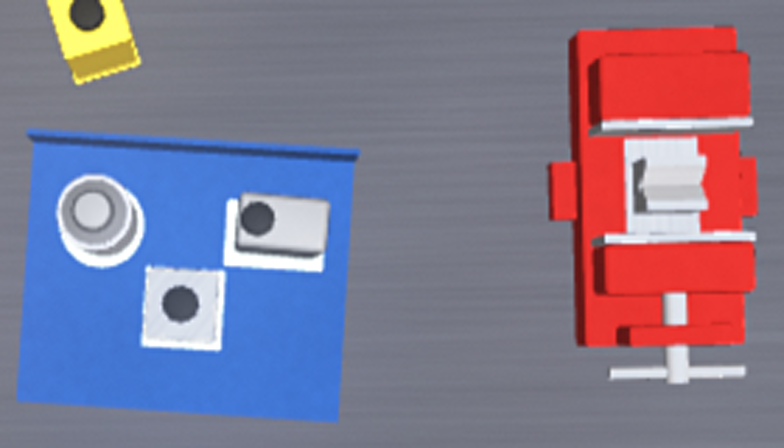

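The crop shows the V-block midway between the jaws (top centred at row 183, jaw edges at 130 and 233) with its groove along them. The can (92,212), flask (283,225) and tin (181,308) stand upright, each inside its own outline, and the arm is clear. Handing in.

```bash
python3 -m jog '[[0,0,0,0,0,0,0.087],[0,0,0,0,0,0,0.087],[0,0,0,0,0,0,0.087]]' | head -1; python3 -c "
from cell import env
print(env.sign_off())"
```

```text
time_s: 49.73
the job is handed in; nothing more can be done
None
```

The job is handed in at about 50 s: the V-block sits on the vise bed midway between the jaws, and the can, tin and flask stand upright on their own outlines in the final picture; the hand-in call returned no verdict.

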